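# Slide a lens mount ring round the bend to the gauge

### The arm

A 6-joint arm with a two-finger parallel gripper is mounted at the origin on the work surface. World frame = base frame: x ahead of the robot, y to its left, z up, the work surface at z = 0. Lengths are in m, angles in rad, forces in N, time in s.
With the tool pointing down it reaches from about 0.425 to 0.95 m from the base axis. Payload 3.5 kg.
Tool frame: the origin (TCP) lies midway between the tips of the shut fingers; the grasp point (between the pads) lies 19 mm behind it; z points along the fingers, y is the direction in which the jaws open and shut (so a half turn about z gives the same grasp; the last joint's range is limited). The gripper opens to 85 mm and grips with 20 to 120 N. Pads are 22 mm wide; open, the fingers measure 114 mm over their backs; the gripper's body (76 mm by 85 mm) begins 54 mm behind the grasp point. The pads swing forward as they close: fully open they stand 13 mm farther back than shut.
Start: joints at [-1.255, 0.286, 1.577, -0, 1.279, -0.15], TCP at [0.303, -0.603, 0.231] pointing down, gripper open.
Joint ranges: [-2.77, 2.77], [-0.9, 2.22], [0.21, 2.48], [-1.53, 4.67], [0.24, 2.81], [-2.84, 2.84]. Speed limits (rad/s): [2.79, 2.79, 3.14, 3.14, 3.14, 3.14].

### API

Orientations are given as a unit quaternion [x, y, z, w].
In Python, from plant import ctrl gives the robot as it stands.
- The arm moves only by the tool apply_moves, never from a script. Its argument "moves" is a list that holds one entry, the list of rows, each a list of 7 numbers: the shift along the tool's x, y, z in m, then the turn, a rotation vector about the tool's x, y, z in degrees, then the gripper's target within -1 to 1 (shut at 1, half-way at 0, fully open at -1). In form: [[[tx, ty, tz, ax, ay, az, hand], ...]]. A call has 1 to 12 rows; each row shifts and turns the pose as measured when the row begins, along the tool's axes as they then stand; what a row does not reach is not made up. A row lasts 1/10 s, in which the tool goes at most 50 mm and 8.59 degrees, less where a joint would pass 70% of its speed; a pose out of reach is approached as far as the arm can. A call with a gripper value outside its range is refused whole. The fingers move at their own pace and stop on an object; "force" is the grip in N (left out, the last holds). Time passes only in rows, so rows that do not move let the fingers close. It gives the time, the measured TCP pose, the force and the opening at its end, in the units of the state.
- ctrl.get_state(): the state, without advancing time (a new reading comes with each control period).
- ctrl.read_camera(name): name is "side" or "top"; returns the picture (420x560x3 uint8, red, green, blue); there is no depth.
- ctrl.get_calibration(name): a dict with "camera_matrix" (3x3 intrinsics, pixels), "k1" (the pictures are not rectified: a ray, as slopes to the right and down, at radius r is drawn at 1 + k1 r^2 times it, then the intrinsics apply), "cam_to_world" (4x4, takes a point from camera to world coordinates). Camera axes: x right, y up, looking along -z (the intrinsics and any distortion apply to the point x, -y, -z); pixel columns grow to the right and rows downward; lengths in m; the calibration is good to about 2 mm. A picture is of the moment at which its call begins. get_calibration takes no time and is no camera call.
- ctrl.sign_off(): hands the job in, once; it reports no verdict.
The state is a dict: "time": time; "qpos": joint angles; "dq": joint speeds; "joint_efforts": joint torques, N m; "eef_pos": TCP position; "tcp_rot": TCP orientation; "contact_force": force on the tool from outside, world axes, zero at the start; "wrist_torque": the same for the moment, N m; "opening": opening from 0.0 (shut) to 1.0 (fully open).
Only numpy, scipy, OpenCV 4.12 (cv2) and the standard library are available. Lean on these libraries where they do the work, as an engineer would, in place of code of your own. Each camera call takes 0.05 s, during which the arm holds its last target. There are 200 camera calls.

### The job

Lay the brass lens mount ring over the round hub of the carrier standing in the bent channel. Then push the carrier, without gripping or lifting it, along the channel and gently round the bend without letting it jam, until it presses in the gauge's sprung plunger with about 10 N (never over 15 N) for a moment, and then leave it standing there with the ring on it. Leave the filter, slide viewer and eyecup where they lie.

Things in the scene. Friction and masses are not known exactly. Their poses are not given: they have to be found in the camera images.
- ring: Plain brass lens mount ring lying flat on the counter, 56 mm outside diameter, 38 mm bore, 14 mm thick, 0.17 kg. Origin: centre of its underside; z up.
- carrier: Black plastic block in the channel, 44 mm wide (its x), 60 long (its y), 40 high, vertical corners rounded 8 mm, about 0.3 kg. On its top centre an aluminium hub, 33 mm across, 8 mm high, takes the ring. It travels -y end first: push on the flat +y end, 30 mm from its axis. Slides easily (friction about 0.25), turns with the channel. Origin: centre of its underside.
- track: Bent channel fixed to the counter: floor 4 mm thick, 48 mm between walls 4 mm thick that rise to 16 mm above the counter; the carrier stands well above them. Origin: on the counter, on the centre line where the bend begins. Near leg: centre line x = 0, from y = +160 mm (open end) towards -y to y = 0. Bend: quarter circle, centre line radius 95 mm, about (x 95, y 0) mm, into the far leg.
- gauge_face (a point): Far leg's end: centre line of the channel at the face of the grey gauge box (70 mm along the channel, 66 wide, 56 high, dial on top), at counter height; axes as the track's, in whose frame it lies at x 200, y -95 mm. The far leg runs straight along the track's +x, y = -95 mm, from x = 95 to this face. There the carrier is turned +90 degrees from the near leg (where its axes match the track's).
- plunger (a joint): How far (m) the gauge's sprung plunger is pushed in: 0 free, 0.006 bottomed. Steel rod with an 18 mm rubber tip, 28 mm above the counter on the far leg's centre line, standing out of the box towards the carrier. Its reach is unknown: the free tip is 15 to 35 mm before the box face, so feel for it. Spring 4 N per mm, no preload (10 N is 2.5 mm).
- filter: Bystander: green glass filter in a steel rim, 52 mm across, 8 mm thick, flat on the counter. Origin: centre of its underside.
- viewer: Bystander: cream plastic slide viewer, 100 by 80 by 50 mm high, on the counter. Origin: centre of its underside.
- eyecup: Bystander: black rubber eyecup, flared ring 44 mm across and 20 mm high, on the counter. Origin: centre of its underside.
Things that resemble listed ones, but are neither listed nor needed, are in the scene too. Of the things that look like the carrier, the middle-sized one is meant. Of the things that look like the ring, the smaller one is meant.

How it is judged:
By the outcome, as a careful person would: the job done as asked, in the order asked, and still so for the second after the job is handed in, with the robot touching nothing.
It also fails if it takes over 72 s, if anything falls off the work surface, if the arm or the gripper's body presses on something with over 40 N, if the wrist force passes 120 N, or if a joint passes its speed limit or range.

## Working session

There is one attempt and no reset: what is moved stays moved. The work goes in short steps, Python scripts to look and compute and a tool call to move; the robot and the scene stay as the last step left them, time stands still between calls to the robot, and variables do not carry over. Pictures are saved under pics/ and viewed, about 8 in all and at most 12, crops included, and the job is handed in when it is done.

Besides the shell and the picture viewer there is one more tool, called after ">>>" in YAML: its name, and indented under it one key for each argument. apply_moves: Moves the arm, as the interface text tells. Its arguments: {"type":"object","properties":{"moves":{"type":"array","items":{"type":"array","items":{"type":"array","items":{"type":"number"}}}},"force":{"type":"number"}},"required":["moves"]}

```bash
mkdir -p pics; ls; python3 - <<'E'
from plant import ctrl
import cv2
for n in("top","side"):
    im=ctrl.read_camera(n); cv2.imwrite(f"pics/{n}0.png",im[:,:,::-1])
    c=ctrl.get_calibration(n); print(n,c)
s=ctrl.get_state();print({k:s[k] for k in("time","eef_pos","tcp_rot","opening","contact_force")})
E
```

```text
pics
top {'camera_matrix': array([[431.55680057,   0.        , 282.3246453 ],
       [  0.        , 431.55680057, 211.97918495],
       [  0.        ,   0.        ,   1.        ]]), 'k1': -0.02481351575803076, 'cam_to_world': array([[-0.01435733,  0.98889401, -0.14792738,  0.39724166],
       [-0.9998312 , -0.01250213,  0.01346348,  0.0455637 ],
       [ 0.01146455,  0.14809571,  0.98890658,  1.04173075],
       [ 0.        ,  0.        ,  0.        ,  1.        ]])}
side {'camera_matrix': array([[520.25169961,   0.        , 291.1828895 ],
       [  0.        , 520.25169961, 207.81420849],
       [  0.        ,   0.        ,   1.        ]]), 'k1': -0.12845306703606812, 'cam_to_world': array([[-0.99394618,  0.08367807, -0.07119669,  0.45900672],
       [-0.10780888, -0.61795143,  0.77878963,  0.90315591],
       [ 0.02117151,  0.78175061,  0.6232317 ,  0.7517398 ],
       [ 0.        ,  0.        ,  0.        ,  1.        ]])}
{'time': 0.1, 'eef_pos': array([ 0.3029975 , -0.60250517,  0.23006275]), 'tcp_rot': array([ 9.73003563e-01,  2.30787586e-01, -7.14659428e-05, -1.07297875e-03]), 'opening': 1.0007768145436833, 'contact_force': array([ 0.71035429,  0.5930968 , -0.89550665])}
```

View pics/top0.png

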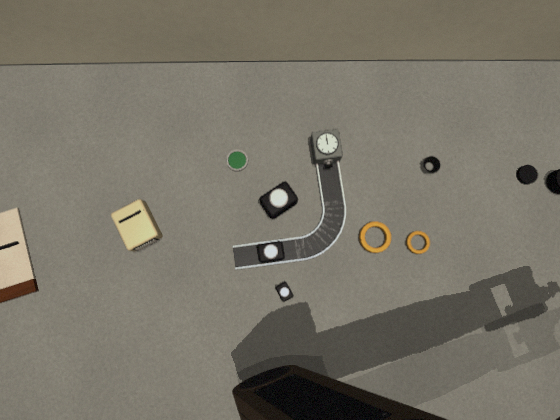

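View pics/side0.png

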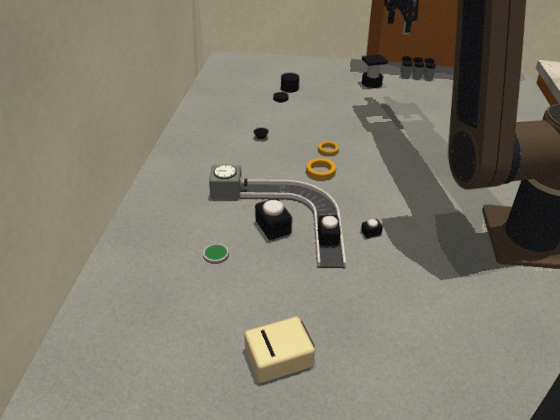

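The top view shows the things that look like the carrier: big (278,200), middle (270,252) in the channel, and small (285,291). The one in the channel is the middle-sized one and is meant. The rings are at (375,237), larger, and (418,242), smaller, so the smaller is meant. The gauge is at (326,145). I'll confirm these in an enlarged crop and measure.

```bash
cat > h.py <<'E'
import numpy as np, cv2
from plant import ctrl
def _d(c): return np.array([c["k1"],0,0,0,0.])
def p2w(n,uv,z):
    c=ctrl.get_calibration(n)
    x=cv2.undistortPoints(np.array(uv,float).reshape(-1,1,2),c["camera_matrix"],_d(c)).reshape(-1,2)
    T=c["cam_to_world"]; d=np.c_[x[:,0],-x[:,1],-np.ones(len(x))]@T[:3,:3].T; o=T[:3,3]
    return o+d*((z-o[2])/d[:,2])[:,None]
def w2p(n,P):
    c=ctrl.get_calibration(n);T=c["cam_to_world"]; q=(np.array(P,float).reshape(-1,3)-T[:3,3])@T[:3,:3]
    q=q*[1,-1,-1]
    return cv2.projectPoints(q.reshape(-1,1,3),np.zeros(3),np.zeros(3),c["camera_matrix"],_d(c))[0].reshape(-1,2)
def st():
    s=ctrl.get_state(); print({k:np.round(s[k],4).tolist() for k in("time","eef_pos","tcp_rot","opening","contact_force","qpos")}); return s
E
python3 - <<'E'
from h import *
im=cv2.imread("pics/top0.png"); s=cv2.imread("pics/side0.png")
hsv=cv2.cvtColor(im,cv2.COLOR_BGR2HSV)
def blobs(m,z,n="top"):
    k,l,stt,c=cv2.connectedComponentsWithStats(m.astype(np.uint8))
    for i in range(1,k):
        if stt[i,4]>25: 
            pts=np.argwhere(l==i)[:,::-1]
            (cx,cy),r=cv2.minEnclosingCircle(pts.astype(np.float32))
            print(n,stt[i].tolist(),c[i].round(1),"circ",round(cx,1),round(cy,1),round(r,1),p2w(n,[cx,cy],z)[0].round(4), "d",np.linalg.norm(p2w(n,[cx+r,cy],z)-p2w(n,[cx-r,cy],z)).round(4))
print("ring"); m=(hsv[...,0]>8)&(hsv[...,0]<25)&(hsv[...,1]>170)&(hsv[...,2]>120); blobs(m,0.010)
h2=cv2.cvtColor(s,cv2.COLOR_BGR2HSV); blobs((h2[...,0]>8)&(h2[...,0]<25)&(h2[...,1]>170)&(h2[...,2]>120)&(np.arange(420)[:,None]>120),0.01,"side")
print("hub"); blobs((hsv[...,1]<30)&(hsv[...,2]>190),0.052); 
blobs((h2[...,1]<40)&(h2[...,2]>190),0.052,"side")
a=cv2.resize(im[120:310,225:445],None,fx=3.6,fy=3.15,interpolation=cv2.INTER_CUBIC)
a=cv2.resize(im[125:305,225:435],None,fx=3.3,fy=3.3,interpolation=cv2.INTER_CUBIC)
cv2.imwrite("pics/crop1.png",a)
E
```

```text
ring
top [360, 222, 30, 30, 317] [374.5 236.4] circ 374.7 236.5 15.3 [ 0.4892 -0.19    0.01  ] d 0.074
top [407, 232, 22, 21, 162] [417.6 242.1] circ 417.8 241.8 11.1 [ 0.4748 -0.2935  0.01  ] d 0.054
side [319, 142, 19, 11, 94] [328.1 147. ] circ 328.0 147.5 9.3 [ 0.4736 -0.296   0.01  ] d 0.0506
side [307, 159, 29, 17, 215] [320.7 166.9] circ 320.9 166.5 14.2 [ 0.4868 -0.2019  0.01  ] d 0.0725
hub
top [318, 134, 19, 18, 235] [327.1 143. ] circ 327.0 143.0 9.5 [ 0.71   -0.0767  0.052 ] d 0.0453
top [330, 174, 16, 72, 76] [341.4 209.6] circ 335.0 209.5 35.9 [ 0.5496 -0.0905  0.052 ] d 0.1671
top [271, 190, 16, 16, 201] [278.4 197.4] circ 278.5 197.5 7.9 [0.5795 0.0405 0.052 ] d 0.0369
top [321, 190, 3, 26, 26] [322.3 202.5] circ 322.0 202.5 12.5 [ 0.5665 -0.0607  0.052 ] d 0.0585
top [265, 246, 12, 12, 114] [270.4 251. ] circ 270.4 251.0 6.0 [0.4554 0.0606 0.052 ] d 0.0277
top [281, 288, 8, 8, 50] [284.3 291.6] circ 284.1 291.7 3.9 [0.3632 0.0306 0.052 ] d 0.0177
side [215, 165, 20, 12, 162] [224.6 170.4] circ 224.5 170.0 9.7 [ 0.7112 -0.093   0.052 ] d 0.0461
side [312, 185, 28, 33, 59] [330.7 200.4] circ 325.5 201.0 20.9 [ 0.4667 -0.0053  0.052 ] d 0.0925
side [264, 200, 19, 12, 176] [272.8 205.6] circ 273.0 205.5 9.1 [0.5789 0.0261 0.052 ] d 0.0396
side [308, 200, 10, 30, 38] [314.6 214.7] circ 312.0 214.5 15.0 [0.4926 0.0455 0.052 ] d 0.0641
side [323, 216, 14, 10, 101] [329.5 220.4] circ 329.5 220.5 6.7 [0.4545 0.0605 0.052 ] d 0.0281
side [368, 219, 9, 6, 42] [372.2 221.6] circ 372.0 222.0 4.1 [0.3652 0.0535 0.052 ] d 0.0176
side [316, 231, 4, 31, 46] [317.7 247.2] circ 317.5 246.0 15.1 [0.4742 0.1424 0.052 ] d 0.0599
side [341, 234, 5, 28, 47] [342.8 248. ] circ 343.0 247.5 13.6 [0.4237 0.1403 0.052 ] d 0.0544
```

View pics/crop1.png

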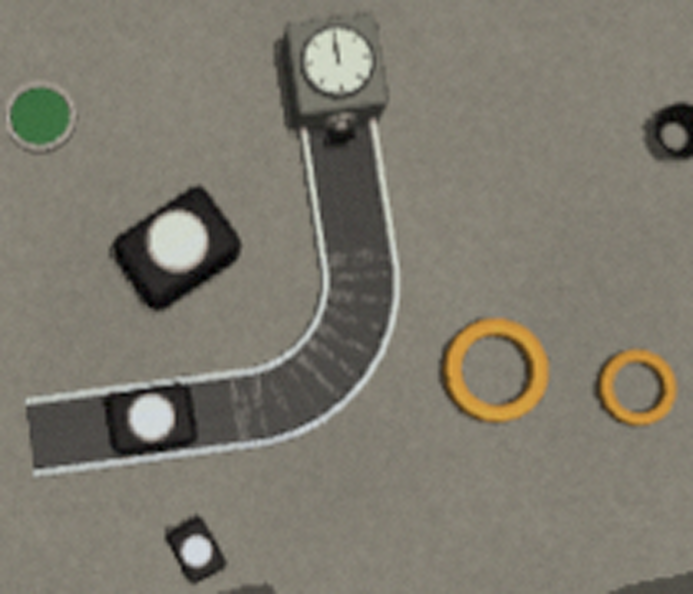

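The crop confirms the choice: the small ring is at crop (638,387), and the mid-sized block is in the channel at (150,417), with its hub facing up. Next I fit the track pose to the white wall tops.

```bash
cat > fit.py <<'E'
from h import *
from scipy.optimize import least_squares
def cl(): # centre line samples (track frame) s from near open end
    a=np.linspace(0,np.pi/2,90)
    near=np.c_[np.zeros(80),np.linspace(.16,0,80)]
    b=np.c_[.095-.095*np.cos(a),-.095*np.sin(a)]
    far=np.c_[np.linspace(.095,.2,60),np.full(60,-.095)]
    return near,b,far
def sd(p): # |offset| from centre line
    x,y=p.T
    return np.where(y>0,np.abs(x),np.where(x>.095,np.abs(y+.095),np.abs(np.hypot(x-.095,y)-.095)))
E
cat > f1.py <<'E'
from fit import *
pts=[]
for n in("top","side"):
    im=cv2.imread(f"pics/{n}0.png"); h=cv2.cvtColor(im,cv2.COLOR_BGR2HSV)
    m=(h[...,1]<45)&(h[...,2]>165)
    uv=np.argwhere(m)[:,::-1]; pts.append(p2w(n,uv,.016)[:,:2])
def tr(v,w): c,s=np.cos(v[2]),np.sin(v[2]); return (w-v[:2])@np.array([[c,-s],[s,c]])
hub=np.array([[.4550,.0606]])
v=np.array([.462,-.01,np.radians(7)])
for name,P in(("top",pts[0]),("side",pts[1]),("both",np.vstack(pts))):
    v=np.array([.462,-.02,np.radians(7)])
    for tol in(.012,.008,.005,.004):
        t=tr(v,P); ok=(abs(sd(t)-.026)<tol)&(t[:,1]<.155)&(t[:,0]<.185)&(t[:,1]>-.13)&(t[:,0]>-.04)
        r=least_squares(lambda q:sd(tr(q,P[ok]))-.026,v,loss="soft_l1",f_scale=.001); v=r.x
    print(name,ok.sum(),v[:2].round(4),np.degrees(v[2]).round(2),"rms",np.std(sd(tr(v,P[ok]))-.026).round(4),"hub in track",tr(v,hub).round(4))
# open end
c,s=np.cos(v[2]),np.sin(v[2])
t2w=lambda p:v[:2]+np.array([[c,-s],[s,c]])@p
print("gauge",t2w([.2,-.095]),"open end",t2w([0,.16]))
E
python3 f1.py
```

```text
top 504 [ 0.4635 -0.0096] 6.8 rms 0.0011 hub in track [[-0.0001  0.0707]]
side 460 [ 0.4618 -0.0126] 6.63 rms 0.0016 hub in track [[0.0017 0.0735]]
both 911 [ 0.4629 -0.0108] 6.83 rms 0.0017 hub in track [[0.0006 0.0718]]
gauge [ 0.67278132 -0.08128097] open end [0.44385775 0.14810735]
```

```bash
cat >> h.py <<'E'
def plan(wps,hand):
    """wps: (x,y,z,heading_deg,n rows) ; prints tool-axis rows, tool kept straight down"""
    from scipy.spatial.transform import Rotation as R
    s=ctrl.get_state(); p=np.array(s["eef_pos"]); r=R.from_quat(s["tcp_rot"]); out=[]
    for x,y,z,h,n in wps:
        a=np.radians(h)/2; g=R.from_quat([np.cos(a),np.sin(a),0,0]); rv=(r.inv()*g).as_rotvec(); d=(np.array([x,y,z])-p)/n
        for i in range(n):
            out.append([*np.round(r.inv().apply(d),4).tolist(),*np.round(np.degrees(rv)/n,2).tolist(),hand]); r=r*R.from_rotvec(rv/n)
        p=np.array([x,y,z]); r=g
    print(len(out),str(out).replace(" ",""))
E
python3 - <<'E'
from h import *
print(p2w("top",[417.8,241.8],.013),p2w("side",[328,147.5],.012))
plan([(.4745,-.2938,.12,96.8,12)],-1)
E
```

```text
[[ 0.4746363  -0.29261908  0.013     ]] [[ 0.47351707 -0.2927402   0.012     ]]
12 [[0.0243,-0.0165,0.0092,-0.01,-0.01,-5.84,-1],[0.0259,-0.014,0.0092,-0.01,-0.01,-5.84,-1],[0.0272,-0.0113,0.0092,-0.01,-0.01,-5.84,-1],[0.0282,-0.0085,0.0092,-0.01,-0.01,-5.84,-1],[0.0289,-0.0055,0.0092,-0.01,-0.01,-5.84,-1],[0.0293,-0.0026,0.0092,-0.01,-0.01,-5.84,-1],[0.0294,0.0004,0.0092,-0.01,-0.01,-5.84,-1],[0.0292,0.0034,0.0092,-0.01,-0.01,-5.84,-1],[0.0287,0.0064,0.0092,-0.01,-0.01,-5.84,-1],[0.0279,0.0093,0.0092,-0.01,-0.01,-5.84,-1],[0.0268,0.0121,0.0092,-0.01,-0.01,-5.84,-1],[0.0255,0.0147,0.0092,-0.01,-0.01,-5.84,-1]]
```

>>> apply_moves:
  moves:
    - [[0.0243,-0.0165,0.009,0,0,-5.84,-1],[0.026,-0.014,0.009,0,0,-5.84,-1],[0.027,-0.0113,0.009,0,0,-5.84,-1],[0.028,-0.0085,0.009,0,0,-5.84,-1],[0.029,-0.0055,0.009,0,0,-5.84,-1],[0.029,-0.0026,0.009,0,0,-5.84,-1],[0.029,0,0.009,0,0,-5.84,-1],[0.029,0.0034,0.009,0,0,-5.84,-1],[0.029,0.0064,0.009,0,0,-5.84,-1],[0.028,0.0093,0.009,0,0,-5.84,-1],[0.027,0.0121,0.009,0,0,-5.84,-1],[0.0255,0.0147,0.009,0,0,-5.84,-1]]

```text
time: 1.3
eef_pos: [0.4687, -0.2793, 0.1133]
tcp_rot: [0.648, 0.762, 0.001, -0.004]
contact_force: [0.5, 0.1, 0.4]
opening: 1.001
```

```bash
python3 - <<'E'
from h import *
st(); plan([(.4742,-.2928,.12,96.8,4)],-1)
E
```

```text
{'time': 1.3, 'eef_pos': [0.4687, -0.2793, 0.1133], 'tcp_rot': [0.648, 0.7617, 0.001, -0.0045], 'opening': 1.0006, 'contact_force': [0.5229, 0.112, 0.4439], 'qpos': [-0.7243, 0.1378, 1.9824, 0.0022, 1.0303, -0.8865]}
4 [[-0.0035,0.0008,-0.0017,-0.06,-0.12,0.61,-1],[-0.0035,0.0009,-0.0017,-0.06,-0.12,0.61,-1],[-0.0035,0.0009,-0.0017,-0.06,-0.12,0.61,-1],[-0.0035,0.0009,-0.0017,-0.06,-0.12,0.61,-1]]
```

>>> apply_moves:
  moves:
    - [[-0.0035,0.0008,0.01,0,0,0.6,-1],[-0.0035,0.0008,0.01,0,0,0.6,-1],[-0.0035,0.0008,0.01,0,0,0.6,-1],[-0.0035,0.0008,0.01,0,0,0.6,-1],[0,0,0,0,0,0,-1],[0,0,0,0,0,0,-1]]

```text
time: 1.9
eef_pos: [0.4725, -0.2917, 0.0672]
tcp_rot: [0.665, 0.747, 0.001, -0.007]
contact_force: [0.4, 0.7, 0.2]
opening: 0.997
```

```bash
python3 - <<'E'
from h import *
s=st(); plan([(.4742,-.2928,.005,96.8,7)],-1)
a=[]
for n in("top","side"):
    im=ctrl.read_camera(n)[:,:,::-1]; u,v=w2p(n,[.4742,-.2928,.01])[0].astype(int)
    a.append(cv2.resize(im[v-50:v+50,u-50:u+50],(400,400),interpolation=cv2.INTER_CUBIC))
cv2.imwrite("pics/ring1.png",np.hstack(a))
E
```

```text
{'time': 1.9, 'eef_pos': [0.4725, -0.2917, 0.0672], 'tcp_rot': [0.665, 0.7468, 0.0009, -0.0074], 'opening': 0.9968, 'contact_force': [0.3583, 0.7092, 0.2443], 'qpos': [-0.7365, 0.2284, 1.9756, 0.002, 0.9524, -0.8535]}
7 [[-0.0003,0.0003,0.0089,-0.07,-0.1,-0.02,-1],[-0.0003,0.0003,0.0089,-0.07,-0.1,-0.02,-1],[-0.0003,0.0003,0.0089,-0.07,-0.1,-0.02,-1],[-0.0002,0.0003,0.0089,-0.07,-0.1,-0.02,-1],[-0.0002,0.0003,0.0089,-0.07,-0.1,-0.02,-1],[-0.0002,0.0002,0.0089,-0.07,-0.1,-0.02,-1],[-0.0002,0.0002,0.0089,-0.07,-0.1,-0.02,-1]]
```

View pics/ring1.png

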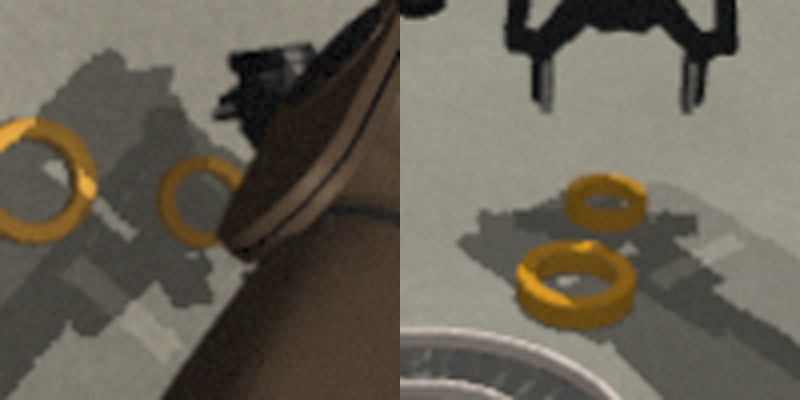

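```bash
python3 - <<'E'
from h import *
print(w2p("side",[[.4742,-.2928,.01],[.4725,-.2917,.08],[.4742,-.2928,.007]]))
E
```

```text
[[327.70028718 148.10210595]
 [330.01709831 125.5426406 ]
 [327.62985184 149.05030996]]
```

>>> apply_moves:
  moves:
    - [[-0.0003,0.0003,0.009,0,-0.1,0,-1],[-0.0003,0.0003,0.009,0,-0.1,0,-1],[-0.0003,0.0003,0.009,0,-0.1,0,-1],[-0.0003,0.0003,0.009,0,-0.1,0,-1],[0,0.0003,0.006,0,-0.1,0,-1],[0,0,0,0,0,0,-1],[0,0,0,0,0,0,-1]]

```text
time: 2.7
eef_pos: [0.4741, -0.2923, 0.0222]
tcp_rot: [0.665, 0.747, -0.002, -0.003]
contact_force: [-0.0, -0.3, -0.4]
opening: 1.0
```

```bash
python3 - <<'E'
from h import *
s=st(); plan([(.4742,-.2928,.000,96.8,4)],-1)
E
```

```text
{'time': 2.7, 'eef_pos': [0.4741, -0.2923, 0.0222], 'tcp_rot': [0.6648, 0.747, -0.0023, -0.0032], 'opening': 1.0004, 'contact_force': [-0.03, -0.2827, -0.4448], 'qpos': [-0.7326, 0.3016, 1.9864, -0.006, 0.8601, -0.845]}
4 [[-0.0001,0.0001,0.0056,-0.11,-0.03,-0.03,-1],[-0.0001,0.0001,0.0056,-0.11,-0.03,-0.03,-1],[-0.0001,0.0,0.0056,-0.11,-0.03,-0.03,-1],[-0.0001,0.0,0.0056,-0.11,-0.03,-0.03,-1]]
```

>>> apply_moves:
  moves:
    - [[0,0,0.0055,-0.1,0,0,-1],[0,0,0.0055,-0.1,0,0,-1],[0,0,0.0055,-0.1,0,0,-1],[0,0,0.004,-0.1,0,0,-1],[0,0,0,0,0,0,-1],[0,0,0,0,0,0,-0.2],[0,0,0,0,0,0,0],[0,0,0,0,0,0,0.2],[0,0,0,0,0,0,0.3],[0,0,0,0,0,0,0.3],[0,0,0,0,0,0,0.3],[0,0,0,0,0,0,0.3]]
  force: 30

```text
time: 3.9
eef_pos: [0.4748, -0.2929, 0.0011]
tcp_rot: [0.665, 0.747, 0.001, 0.001]
contact_force: [0.6, -0.1, -0.3]
opening: 0.63
```

```bash
python3 - <<'E'
from h import *
s=st()
E
```

```text
{'time': 3.9, 'eef_pos': [0.4748, -0.2929, 0.0011], 'tcp_rot': [0.6648, 0.747, 0.0006, 0.0007], 'opening': 0.63, 'contact_force': [0.6069, -0.1007, -0.252], 'qpos': [-0.7353, 0.3364, 1.9913, 0.0017, 0.8125, -0.8527]}
```

>>> apply_moves:
  moves:
    - [[0,0,0,0,0,0,0.4],[0,0,0,0,0,0,0.4],[0,0,-0.005,0,0,0,0.4],[0,0,-0.015,0,0,0,0.4],[0,0,-0.02,0,0,0,0.4],[0,0,-0.02,0,0,0,0.4],[0,0,-0.02,0,0,0,0.4],[0,0,-0.01,0,0,0,0.4],[0,0,0,0,0,0,0.4]]
  force: 40

```text
time: 4.8
eef_pos: [0.4738, -0.2922, 0.0976]
tcp_rot: [0.665, 0.747, 0.001, -0.0]
contact_force: [0.5, 0.6, -2.0]
opening: 0.625
```

```bash
python3 - <<'E'
from h import *
s=st(); plan([(.455,.0606,.105,96.8,11)],.4)
E
```

```text
{'time': 4.8, 'eef_pos': [0.4738, -0.2922, 0.0976], 'tcp_rot': [0.6647, 0.7471, 0.0005, -0.0002], 'opening': 0.6251, 'contact_force': [0.4727, 0.5777, -1.973], 'qpos': [-0.7353, 0.1786, 1.9687, 0.0012, 0.9947, -0.8526]}
11 [[0.032,0.002,-0.0006,0.0,-0.01,-0.01,0.4],[0.032,0.002,-0.0006,0.0,-0.01,-0.01,0.4],[0.032,0.002,-0.0006,0.0,-0.01,-0.01,0.4],[0.032,0.0021,-0.0006,0.0,-0.01,-0.01,0.4],[0.032,0.0021,-0.0007,0.0,-0.01,-0.01,0.4],[0.032,0.0021,-0.0007,0.0,-0.01,-0.01,0.4],[0.032,0.0021,-0.0007,0.0,-0.01,-0.01,0.4],[0.032,0.0021,-0.0007,0.0,-0.01,-0.01,0.4],[0.032,0.0021,-0.0007,0.0,-0.01,-0.01,0.4],[0.032,0.0021,-0.0007,0.0,-0.01,-0.01,0.4],[0.032,0.0021,-0.0007,0.0,-0.01,-0.01,0.4]]
```

Weight of about 2 N is felt, so the ring is held.

>>> apply_moves:
  moves:
    - [[0.015,0.001,-0.001,0,0,0,0.4],[0.03,0.002,-0.001,0,0,0,0.4],[0.035,0.002,-0.001,0,0,0,0.4],[0.035,0.002,-0.001,0,0,0,0.4],[0.035,0.002,-0.001,0,0,0,0.4],[0.035,0.002,-0.001,0,0,0,0.4],[0.035,0.002,-0.001,0,0,0,0.4],[0.035,0.002,-0.001,0,0,0,0.4],[0.03,0.002,0,0,0,0,0.4],[0.03,0.002,0,0,0,0,0.4],[0.015,0.001,0,0,0,0,0.4],[0,0,0,0,0,0,0.4]]

```text
time: 6.0
eef_pos: [0.4403, 0.0615, 0.095]
tcp_rot: [0.665, 0.747, -0.003, -0.013]
contact_force: [0.1, -0.3, -1.8]
opening: 0.625
```

```bash
python3 - <<'E'
from h import *
s=st(); plan([(.455,.0606,.075,96.8,4)],.4)
E
```

```text
{'time': 6.0, 'eef_pos': [0.4403, 0.0615, 0.095], 'tcp_rot': [0.665, 0.7467, -0.0033, -0.0129], 'opening': 0.6253, 'contact_force': [0.0734, -0.3069, -1.7832], 'qpos': [-0.0959, -0.0535, 2.2203, 0.0119, 0.9996, -0.218]}
4 [[-0.0007,0.0037,0.0049,-0.32,-0.21,-0.05,0.4],[-0.0007,0.0037,0.0049,-0.32,-0.21,-0.05,0.4],[-0.0007,0.0037,0.005,-0.32,-0.21,-0.05,0.4],[-0.0007,0.0037,0.005,-0.32,-0.21,-0.05,0.4]]
```

>>> apply_moves:
  moves:
    - [[-0.0007,0.0037,0.005,-0.3,-0.2,0,0.4],[-0.0007,0.0037,0.005,-0.3,-0.2,0,0.4],[-0.0007,0.0037,0.005,-0.3,-0.2,0,0.4],[-0.0007,0.0037,0.003,-0.3,-0.2,0,0.4],[0,0,0,0,0,0,0.4],[0,0,0,0,0,0,0.4]]

```text
time: 6.6
eef_pos: [0.4542, 0.0587, 0.0726]
tcp_rot: [0.666, 0.746, -0.002, -0.002]
contact_force: [-0.5, -0.1, -2.2]
opening: 0.626
```

```bash
python3 - <<'E'
from h import *
s=st(); plan([(.455,.0606,.065,96.8,3)],.4)
a=[]
for n in("top","side"):
    im=ctrl.read_camera(n)[:,:,::-1]; cv2.imwrite(f"pics/{n}_hub.png",im); u,v=w2p(n,[.455,.0606,.06])[0].astype(int)
    print(n,u,v)
    a.append(cv2.resize(im[v-35:v+35,u-35:u+35],(400,400),interpolation=cv2.INTER_CUBIC))
cv2.imwrite("pics/hub1.png",np.hstack(a))
E
```

```text
{'time': 6.6, 'eef_pos': [0.4542, 0.0587, 0.0726], 'tcp_rot': [0.6661, 0.7458, -0.0017, -0.0016], 'opening': 0.6256, 'contact_force': [-0.4851, -0.0774, -2.1781], 'qpos': [-0.0932, 0.0077, 2.2097, -0.001, 0.9286, -0.2053]}
3 [[0.0006,0.0003,0.0025,-0.09,-0.0,-0.11,0.4],[0.0006,0.0003,0.0025,-0.09,-0.0,-0.11,0.4],[0.0006,0.0003,0.0025,-0.09,-0.0,-0.11,0.4]]
top 270 250
side 329 217
```

View pics/hub1.png

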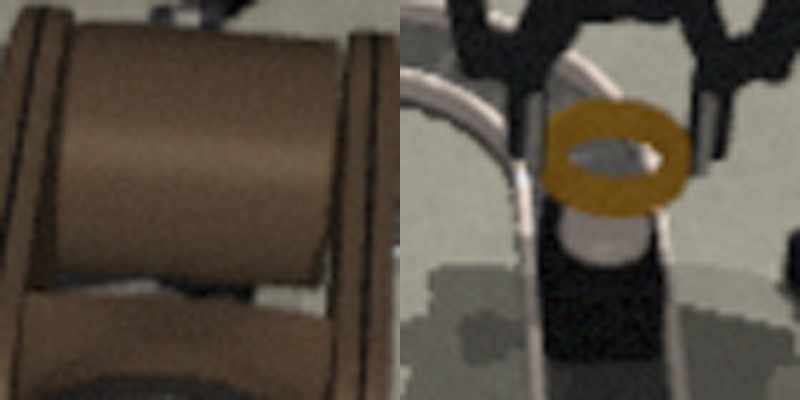

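```bash
python3 - <<'E'
from h import *
im=cv2.imread("pics/side_hub.png"); h=cv2.cvtColor(im,cv2.COLOR_BGR2HSV)
m=((h[...,0]>8)&(h[...,0]<28)&(h[...,1]>150)&(h[...,2]>60)).astype(np.uint8); m[:185]=0;m[225:]=0;m[:,:310]=0;m[:,355:]=0
x,y,w,hh=cv2.boundingRect(m); print("ring bb",x,y,w,hh)
c=[x+(w-1)/2,y+(hh-1)/2]; print("ring",p2w("side",c,.0786), "tcp .4542 .0587")
# predicted bbox of ring at TCP, and of hub at estimate vs observation (old pic)
t=np.linspace(0,6.28,200)
def bb(n,cx,cy,r,z): 
    q=np.vstack([w2p(n,np.c_[cx+r*np.cos(t),cy+r*np.sin(t),0*t+zz]) for zz in z]); return q.min(0).round(1),q.max(0).round(1)
print("pred ring",bb("side",.4542,.0587,.028,(.0716,.0856)))
for n in("side","top"):
    g=cv2.cvtColor(cv2.imread(f"pics/{n}0.png"),cv2.COLOR_BGR2GRAY); u,v=w2p(n,[.455,.0606,.05])[0].round().astype(int)
    print(n,u,v,"pred hub",bb(n,.455,.0606,.0165,(.052,))); print(g[v-8:v+9:1,u-12:u+13])
E
```

```text
ring bb 319 200 26 20
ring [[0.45236233 0.05634838 0.0786    ]] tcp .4542 .0587
pred ring (array([316.9, 199.2]), array([344.4, 221.4]))
side 329 221 pred hub (array([321.4, 215.5]), array([337.1, 225.6]))
[[ 88  77  78  80  84  77  83  78  79  75  79  94  98  97  97  92  87  84
   85  84 154 224 207 145 144]
 [ 89  81  81  86  93  89  89  88  87  80  77  84  86  89  87  86  79  74
   70  64 137 213 208 145 144]
 [ 78  73  64  63  57  61  55  52  55  48  56  72  77  78  66  45  45  44
   45  43 114 195 203 152 143]
 [ 85  73  45  32  27  23  30  62 121 160 188 195 191 193 189 174 124  58
   32  29  86 171 203 164 147]
 [ 81  58  29  23  20  36 112 181 198 210 219 221 222 221 218 213 203 167
   86  27  53 146 202 170 149]
 [100  58  13  28  23  78 163 214 218 216 219 221 221 220 217 216 217 210
  178 113  26 116 181 171 152]
 [102  61  13  25  39 118 197 218 218 214 217 221 221 220 218 218 217 219
  213 174  73  84 157 178 149]
 [117  44  20  25  57 137 205 217 218 215 217 220 222 220 218 220 219 218
  219 204 142  73 158 191 144]
 [122  35  11  22  68 139 195 218 217 214 216 222 220 
[... 2045 characters left out ...]
13 214 215 213 211 212 213 213 214 209
  196 139  43  49  48  49  35]
 [ 22  27  35  41  37  54 101 175 212 212 212 212 211 211 213 211 212 203
  161 102  50  51  45  47  38]
 [ 24  25  31  42  44  48  79 136 199 211 211 213 211 215 213 210 210 188
  110  64  48  50  47  50  41]
 [ 25  18  37  44  44  43  49  86 148 181 206 213 211 213 212 195 171 142
   72  52  48  45  49  50  46]
 [ 34  21  36  41  46  46  45  51  81 118 168 188 195 195 184 152 111  76
   50  45  40  43  44  43  37]
 [ 36  14  30  44  46  43  40  47  49  64 101 123 132 131 114  83  71  41
   39  35  32  31  27  22  24]
 [ 42  18  27  43  44  45  42  40  39  39  44  41  54  48  28  34  27  24
   26  17  19  10  14  21  38]]
```

```bash
cat > rf.py <<'E'
from h import *
from scipy.optimize import minimize
t=np.linspace(0,2*np.pi,120)
def sil(n,cx,cy,z0,roi,S=8,ro=.028,ri=.019,th=.014):
    x0,y0,w,h=roi
    cir=lambda r,z:w2p(n,np.c_[cx+r*np.cos(t),cy+r*np.sin(t),0*t+z])
    q=lambda p:np.round(((p-[x0,y0]+.5)*S-.5)*16).astype(np.int32)
    M=np.zeros((h*S,w*S),np.uint8)
    for z in np.linspace(z0,z0+th,8): cv2.fillPoly(M,[q(cir(ro,z))],255,shift=4)
    H=np.full_like(M,255)
    for z in np.linspace(z0,z0+th,8):
        A=np.zeros_like(M); cv2.fillPoly(A,[q(cir(ri,z))],255,shift=4); H&=A
    M[H>0]=0
    return cv2.resize(M,(w,h),interpolation=cv2.INTER_AREA)/255.
def fit(n,img,cx,cy,z0):
    u,v=w2p(n,[cx,cy,z0+.007])[0].round().astype(int); roi=(u-19,v-15,38,30)
    p=img[roi[1]:roi[1]+30,roi[0]:roi[0]+38].astype(float)
    s=np.clip((p[...,2]-p[...,0])/(p.max(2)+1)/.75,0,1)   # saturation to orange, soft
    f=lambda d:((cv2.GaussianBlur(sil(n,cx+d[0]*1e-3,cy+d[1]*1e-3,z0,roi),(3,3),.6)-s)**2).sum()
    r=minimize(f,[0,0],method="Nelder-Mead",options=dict(initial_simplex=[[0,0],[4,0],[0,4]],xatol=.05))
    return np.round([cx+r.x[0]*1e-3,cy+r.x[1]*1e-3],4),round(r.fun,1)
E
python3 - <<'E'
from rf import *
for n in("top","side"): print(n,"start",fit(n,cv2.imread(f"pics/{n}0.png"),.4745,-.293,0))
for z in(.0696,.0716,.0736):print("held",z,fit("side",cv2.imread("pics/side_hub.png"),.4542,.0587,z))
E
```

```text
top start (array([ 0.4748, -0.2941]), np.float64(22.5))
side start (array([ 0.4736, -0.2981]), np.float64(129.6))
held 0.0696 (array([0.4531, 0.0522]), np.float64(20.8))Traceback (most recent call last):
  File "<stdin>", line 3, in <module>
  File "rf.py", line 20, in fit
    r=minimize(f,[0,0],method="Nelder-Mead",options=dict(initial_simplex=[[0,0],[4,0],[0,4]],xatol=.05))
    res = _minimize_neldermead(fun, x0, args, callback, bounds=bounds,
                               **options)
    fxr = func(xr)
    fx = function(np.copy(x), *(wrapper_args + args))
  File "rf.py", line 19, in <lambda>
    f=lambda d:((cv2.GaussianBlur(sil(n,cx+d[0]*1e-3,cy+d[1]*1e-3,z0,roi),(3,3),.6)-s)**2).sum()
                                  ~~~^^^^^^^^^^^^^^^^^^^^^^^^^^^^^^^^^^^^
  File "rf.py", line 12, in sil
    A=np.zeros_like(M); cv2.fillPoly(A,[q(cir(ri,z))],255,shift=4); H&=A
                                          ~~~^^^^^^
  File "rf.py", line 6, in <lambda>
    cir=lambda r,z:w2p(n,np.c_[cx+r*np.cos(t),cy+r*np.sin(t),0*t+z])
                   ~~~^^^^^^^^^^^^^^^^^^^^^^^^^^^^^^^^^^^^^^^^^^^^^^
  File "h.py", line 10, in w2p
    c=ctrl.get_calibration(n);T=c["cam_to_world"]; q=(np.array(P,float).reshape(-1,3)-T[:3,3])@T[:3,:3]
ValueError: time passes only in moves, steps and waits
```

```bash
python3 - <<'E'
import re
s=open("h.py").read()
s=s.replace('def p2w','_C={}\ndef cal(n):\n    if n not in _C: _C[n]=ctrl.get_calibration(n)\n    return _C[n]\ndef p2w').replace('c=ctrl.get_calibration(n)','c=cal(n)')
open("h.py","w").write(s)
E
python3 - <<'E'
from rf import *
im=cv2.imread("pics/side0.png"); im[156:]=128
for z in (0,): print("start side",fit("side",im,.4738,-.294,z))
for z in(.0696,.0716,.0736,.0756,.0776):print("held",z,fit("side",cv2.imread("pics/side_hub.png"),.4542,.0587,z))
# hub, same tool on brightness: thin disc
import rf
def fh(n,img,cx,cy):
    u,v=w2p(n,[cx,cy,.048])[0].round().astype(int); roi=(u-12,v-9,24,18 if n=="top" else 13)
    g=cv2.cvtColor(img,cv2.COLOR_BGR2GRAY)[roi[1]:roi[1]+roi[3],roi[0]:roi[0]+24].astype(float); s=np.clip((g-40)/172,0,1); 
    th=.0005
    f=lambda d:((cv2.GaussianBlur(sil(n,cx+d[0]*1e-3,cy+d[1]*1e-3,.0515,roi,ro=.0165,ri=1e-6,th=th),(3,3),.6)-s)[:, :21]**2).sum()
    r=minimize(f,[0,0],method="Nelder-Mead",options=dict(initial_simplex=[[0,0],[4,0],[0,4]],xatol=.05)); return cx+r.x[0]*1e-3,cy+r.x[1]*1e-3,r.fun
for n in("top","side"): print("hub",n,fh(n,cv2.imread(f"pics/{n}0.png"),.455,.0606))
E
```

```text
start side (array([ 0.4737, -0.2987]), np.float64(11.4))
held 0.0696 (array([0.4531, 0.0522]), np.float64(20.8))
held 0.0716 (array([0.4532, 0.0548]), np.float64(20.5))
held 0.0736 (array([0.4533, 0.0571]), np.float64(21.0))
held 0.0756 (array([0.4533, 0.0599]), np.float64(22.0))
held 0.0776 (array([0.4531, 0.0623]), np.float64(21.6))
hub top (np.float64(0.4554994030100643), np.float64(0.060653695644135586), np.float64(13.15210519578475))
hub side (np.float64(0.45458389472961425), np.float64(0.06003410587310791), np.float64(6.911064544835034))
```

```bash
python3 - <<'E'
from h import *
plan([(.4556,.0624,.061,96.8,3)],.4)
E
```

```text
3 [[0.0011,0.0006,0.004,-0.08,-0.0,-0.11,0.4],[0.0011,0.0006,0.004,-0.08,-0.0,-0.11,0.4],[0.0011,0.0006,0.004,-0.08,-0.0,-0.11,0.4]]
```

>>> apply_moves:
  moves:
    - [[0.0011,0.0006,0.004,-0.1,0,-0.1,0.4],[0.0011,0.0006,0.004,-0.1,0,-0.1,0.4],[0.0011,0.0006,0.003,-0.1,0,-0.1,0.4],[0,0,0,0,0,0,0.4],[0,0,0,0,0,0,0.4]]

```text
time: 7.2
eef_pos: [0.456, 0.0626, 0.0613]
tcp_rot: [0.664, 0.748, 0.001, 0.001]
contact_force: [0.3, -0.4, -1.2]
opening: 0.627
```

```bash
python3 - <<'E'
from rf import *
s=st(); im=ctrl.read_camera("side")[:,:,::-1]; cv2.imwrite("pics/side_hub2.png",im)
z=s["eef_pos"][2]-.001; print(fit("side",im,*s["eef_pos"][:2],z)); plan([(.4556,.0624,.053,96.8,3)],.4)
E
```

```text
{'time': 7.2, 'eef_pos': [0.456, 0.0626, 0.0613], 'tcp_rot': [0.6639, 0.7478, 0.0009, 0.0009], 'opening': 0.6269, 'contact_force': [0.3219, -0.3957, -1.234], 'qpos': [-0.0849, 0.0297, 2.213, 0.0005, 0.8964, -0.2039]}
(array([0.4547, 0.0587]), np.float64(18.5))
3 [[-0.0,-0.0001,0.0028,0.05,0.0,-0.0,0.4],[-0.0,-0.0001,0.0028,0.05,0.0,-0.0,0.4],[-0.0,-0.0001,0.0028,0.05,0.0,-0.0,0.4]]
```

>>> apply_moves:
  moves:
    - [[0,0,0.003,0,0,0,0.4],[0,0,0.003,0,0,0,0.4],[0,0,0.003,0,0,0,0.4],[0,0,0,0,0,0,0.4],[0,0,0.002,0,0,0,0.4]]

```text
time: 7.75
eef_pos: [0.4563, 0.0625, 0.0499]
tcp_rot: [0.664, 0.748, 0.001, 0.001]
contact_force: [-0.2, -0.7, -1.1]
opening: 0.621
```

>>> apply_moves:
  moves:
    - [[0,0,0.002,0,0,0,0.4],[0,0,0.002,0,0,0,0.4],[0,0,0,0,0,0,0.4]]

```text
time: 8.05
eef_pos: [0.4562, 0.0625, 0.0452]
tcp_rot: [0.664, 0.748, 0.001, 0.001]
contact_force: [-0.0, -0.5, -1.4]
opening: 0.63
```

The ring slid over the hub with no contact force. I'll release it and retreat.

>>> apply_moves:
  moves:
    - [[0,0,0.001,0,0,0,0.4],[0,0,0,0,0,0,0.2],[0,0,0,0,0,0,0],[0,0,0,0,0,0,-0.4],[0,0,0,0,0,0,-0.6],[0,0,0,0,0,0,-0.6],[0,0,0,0,0,0,-0.6],[0,0,-0.01,0,0,0,-0.6],[0,0,-0.02,0,0,0,-0.6],[0,0,-0.02,0,0,0,-0.6],[0,0,-0.02,0,0,0,-0.6],[0,0,0,0,0,0,-0.6]]

```text
time: 9.25
eef_pos: [0.4575, 0.0624, 0.1206]
tcp_rot: [0.664, 0.748, 0.002, 0.002]
contact_force: [1.0, -0.1, 1.4]
opening: 0.801
```

```bash
python3 - <<'E'
from rf import *
s=st(); im=ctrl.read_camera("side")[:,:,::-1]; cv2.imwrite("pics/side_on.png",im)
print(fit("side",im,.455,.0606,.044))
a=[]
for n in("top","side"):
    im=ctrl.read_camera(n)[:,:,::-1];u,v=w2p(n,[.46,.0806,.03])[0].astype(int)
    a.append(cv2.resize(im[v-40:v+40,u-40:u+40],(400,400),interpolation=cv2.INTER_CUBIC))
cv2.imwrite("pics/on.png",np.hstack(a))
E
```

```text
{'time': 9.25, 'eef_pos': [0.4575, 0.0624, 0.1206], 'tcp_rot': [0.6639, 0.7478, 0.0019, 0.0022], 'opening': 0.8015, 'contact_force': [0.9861, -0.1407, 1.3535], 'qpos': [-0.0849, -0.0704, 2.1817, 0.0004, 1.0245, -0.2039]}
(array([0.456 , 0.0588]), np.float64(27.6))
```

View pics/on.png

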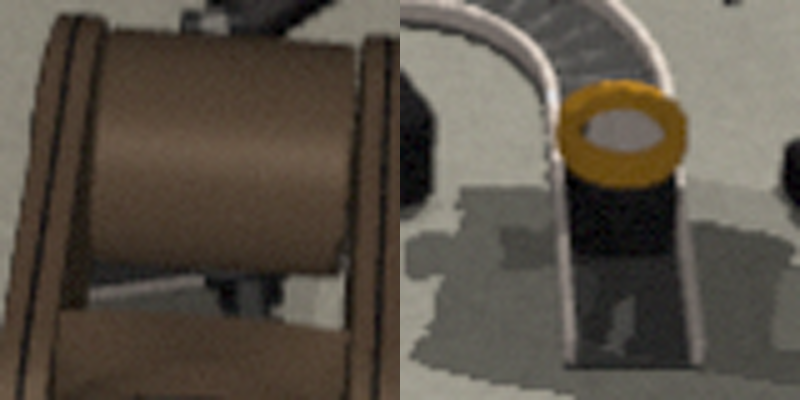

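Ring is seated flat: the hub fills its bore at crop (625,130). Next I go behind the carrier with the fingers shut.

```bash
cat > path.py <<'E'
from fit import *
O=np.array([.4637,-.0096]); YAW=np.radians(6.8)
C,S=np.cos(YAW),np.sin(YAW); Rm=np.array([[C,-S],[S,C]])
L=.095*np.pi/2
def raw(s): # s=0 at bend start; centre, travel heading deg(track)
    if s<0: return np.array([0,-s]),-90.
    if s<L: a=s/.095; return np.array([.095-.095*np.cos(a),-.095*np.sin(a)]),-90+np.degrees(a)
    return np.array([.095+s-L,-.095]),0.
def tcp(s,back=.041,z=.024,w=.02): # pose behind carrier whose centre is at arc s
    q=[raw(s+d) for d in np.linspace(-w,w,9)]; h=np.mean([a[1] for a in q]); c=raw(s)[0]
    d=np.array([np.cos(np.radians(h)),np.sin(np.radians(h))]); p=O+Rm@(c-back*d)
    return [*p,z,h+180+6.8]
def s_of(p): # arc s of TCP position given
    from scipy.optimize import minimize_scalar
    f=lambda s:np.linalg.norm(np.array(tcp(s)[:2])-p[:2]); g=np.linspace(-.13,.3,400); b=g[np.argmin([f(x) for x in g])]
    return minimize_scalar(f,bounds=(b-.002,b+.002),method="bounded").x
def go(svals,**k): plan([(*tcp(s,**k),1) for s in svals],1)
E
python3 - <<'E'
from path import *
st(); p=tcp(-.105); print(p)
plan([(p[0],p[1],.115,p[3],4),(*p,6)],1)
E
```

```text
{'time': 9.4, 'eef_pos': [0.4547, 0.0626, 0.1166], 'tcp_rot': [0.664, 0.7478, -0.0004, -0.0009], 'opening': 0.8027, 'contact_force': [-0.251, -0.6214, -1.6913], 'qpos': [-0.0851, -0.0663, 2.1862, 0.0004, 1.0236, -0.2039]}
[np.float64(0.44641302062725086), np.float64(0.13537296418355438), 0.024, np.float64(96.8)]
10 [[0.0183,0.0001,0.0004,-0.03,-0.01,-0.0,1],[0.0183,0.0001,0.0004,-0.03,-0.01,-0.0,1],[0.0183,0.0001,0.0004,-0.03,-0.01,-0.0,1],[0.0183,0.0001,0.0004,-0.03,-0.01,-0.0,1],[0.0,0.0,0.0152,0.0,0.0,0.0,1],[0.0,0.0,0.0152,0.0,0.0,0.0,1],[0.0,0.0,0.0152,0.0,0.0,0.0,1],[0.0,0.0,0.0152,0.0,0.0,0.0,1],[0.0,0.0,0.0152,0.0,0.0,0.0,1],[0.0,0.0,0.0152,0.0,0.0,0.0,1]]
```

>>> apply_moves:
  moves:
    - [[0.018,0,0,0,0,0,1],[0.018,0,0,0,0,0,1],[0.018,0,0,0,0,0,1],[0.018,0,0,0,0,0,1],[0,0,0,0,0,0,1],[0,0,0.015,0,0,0,1],[0,0,0.015,0,0,0,1],[0,0,0.015,0,0,0,1],[0,0,0.015,0,0,0,1],[0,0,0.01,0,0,0,1],[0,0,0,0,0,0,1],[0,0,0,0,0,0,1]]

```text
time: 10.6
eef_pos: [0.4362, 0.1322, 0.0313]
tcp_rot: [0.664, 0.747, -0.01, -0.009]
contact_force: [1.1, 1.2, 0.3]
opening: 0.003
```

```bash
python3 - <<'E'
from path import *
s=st(); print(s_of(s["eef_pos"])); go(np.arange(-.100,-.069,.003))
E
```

```text
{'time': 10.6, 'eef_pos': [0.4362, 0.1322, 0.0313], 'tcp_rot': [0.6645, 0.7472, -0.0097, -0.0087], 'opening': 0.0034, 'contact_force': [1.0927, 1.1723, 0.2514], 'qpos': [0.0716, 0.0943, 2.2154, -0.0014, 0.8579, -0.0446]}
-0.1030196946041729
11 [[-0.003,0.0107,0.0071,-1.49,-0.01,-0.09,1],[-0.003,-0.0,0.0,0.0,0.0,0.0,1],[-0.003,-0.0,0.0,0.0,0.0,0.0,1],[-0.003,-0.0,0.0,0.0,0.0,0.0,1],[-0.003,0.0,0.0,0.0,0.0,0.0,1],[-0.003,-0.0,0.0,0.0,0.0,0.0,1],[-0.003,-0.0,0.0,0.0,0.0,0.0,1],[-0.003,-0.0,0.0,0.0,0.0,0.0,1],[-0.003,-0.0,0.0,0.0,0.0,0.0,1],[-0.003,-0.0,0.0,0.0,0.0,0.0,1],[-0.003,-0.0,0.0,0.0,0.0,0.0,1]]
```

>>> apply_moves:
  moves:
    - [[0,0.005,0.0035,-0.8,0,0,1],[0,0.005,0.0035,-0.7,0,0,1],[0,0.001,0,0,0,0,1],[0,0,0,0,0,0,1]]

```text
time: 11.0
eef_pos: [0.4498, 0.1334, 0.0254]
tcp_rot: [0.665, 0.747, 0.002, 0.002]
contact_force: [0.3, -0.3, -0.3]
opening: 0.003
```

```bash
python3 - <<'E'
from path import *
s=st(); print(s_of(s["eef_pos"])); go([-.102,-.099,-.096,-.093,-.09,-.087,-.084,-.081,-.078])
E
```

```text
{'time': 11.0, 'eef_pos': [0.4498, 0.1334, 0.0254], 'tcp_rot': [0.6645, 0.7473, 0.0024, 0.0023], 'opening': 0.0034, 'contact_force': [0.2739, -0.2959, -0.3364], 'qpos': [0.0716, 0.1175, 2.2038, 0.0001, 0.8137, -0.0456]}
-0.10266700466759741
9 [[-0.0007,-0.0032,0.0014,0.38,0.01,-0.09,1],[-0.003,-0.0,0.0,0.0,0.0,0.0,1],[-0.003,-0.0,0.0,0.0,0.0,0.0,1],[-0.003,0.0,0.0,0.0,0.0,0.0,1],[-0.003,-0.0,0.0,0.0,0.0,0.0,1],[-0.003,-0.0,0.0,0.0,0.0,0.0,1],[-0.003,-0.0,0.0,0.0,0.0,0.0,1],[-0.003,-0.0,0.0,0.0,0.0,0.0,1],[-0.003,-0.0,0.0,0.0,0.0,0.0,1]]
```

>>> apply_moves:
  moves:
    - [[-0.001,-0.003,0.001,0.3,0,0,1],[-0.003,0,0,0,0,0,1],[-0.003,0,0,0,0,0,1],[-0.003,0,0,0,0,0,1],[-0.003,0,0,0,0,0,1],[-0.003,0,0,0,0,0,1],[-0.003,0,0,0,0,0,1],[-0.003,0,0,0,0,0,1]]

```text
time: 11.8
eef_pos: [0.4498, 0.1095, 0.0251]
tcp_rot: [0.664, 0.747, 0.001, 0.001]
contact_force: [-0.7, 0.3, -0.0]
opening: 0.006
```

```bash
python3 - <<'E'
from path import *
s=st(); print(s_of(s["eef_pos"])); go([-.079,-.076,-.073,-.07,-.067,-.064,-.061,-.058])
E
```

```text
{'time': 11.8, 'eef_pos': [0.4498, 0.1095, 0.0251], 'tcp_rot': [0.6643, 0.7474, 0.0007, 0.0009], 'opening': 0.0064, 'contact_force': [-0.6861, 0.3357, -0.0133], 'qpos': [0.0192, 0.1072, 2.2161, -0.0002, 0.8159, -0.0982]}
-0.07892382893327499
8 [[0.0001,-0.0003,0.0011,0.14,0.02,-0.06,1],[-0.003,-0.0,0.0,0.0,0.0,0.0,1],[-0.003,-0.0,0.0,0.0,0.0,0.0,1],[-0.003,-0.0,0.0,0.0,0.0,0.0,1],[-0.003,0.0,0.0,0.0,0.0,0.0,1],[-0.003,-0.0,0.0,0.0,0.0,0.0,1],[-0.003,-0.0,0.0,0.0,0.0,0.0,1],[-0.003,-0.0,0.0,0.0,0.0,0.0,1]]
```

>>> apply_moves:
  moves:
    - [[-0.002,0,0.001,0.1,0,0,1],[-0.002,0,0,0,0,0,1],[-0.002,0,0,0,0,0,1],[-0.002,0,0,0,0,0,1]]

```text
time: 12.2
eef_pos: [0.4509, 0.1009, 0.024]
tcp_rot: [0.665, 0.747, 0.0, 0.0]
contact_force: [-0.7, 1.3, -0.7]
opening: -0.002
```

>>> apply_moves:
  moves:
    - [[-0.002,0,0,0,0,0,1],[-0.002,0,0,0,0,0,1],[-0.002,0,0,0,0,0,1]]

```text
time: 12.5
eef_pos: [0.4515, 0.0949, 0.024]
tcp_rot: [0.665, 0.747, 0.0, -0.0]
contact_force: [-0.1, 0.9, 1.0]
opening: 0.0
```

>>> apply_moves:
  moves:
    - [[-0.002,0,0,0,0,0,1],[-0.002,0,0,0,0,0,1]]

```text
time: 12.7
eef_pos: [0.452, 0.0907, 0.024]
tcp_rot: [0.665, 0.747, 0.001, -0.0]
contact_force: [0.0, 0.2, 0.5]
opening: -0.002
```

```bash
python3 - <<'E'
from path import *
s=st(); a=s_of(s["eef_pos"]); print(a); go(a+np.arange(1,11)*.004)
im=ctrl.read_camera("side")[:,:,::-1]; u,v=w2p("side",[.47,.04,.03])[0].astype(int)
cv2.imwrite("pics/push1.png",cv2.resize(im[v-50:v+50,u-50:u+50],(500,500),interpolation=cv2.INTER_CUBIC))
E
```

```text
{'time': 12.7, 'eef_pos': [0.452, 0.0907, 0.024], 'tcp_rot': [0.6646, 0.7472, 0.0005, -0.0003], 'opening': -0.0022, 'contact_force': [0.0447, 0.2191, 0.4502], 'qpos': [-0.0233, 0.1064, 2.2198, 0.0017, 0.8153, -0.1413]}
-0.059984196972395404
10 [[-0.004,-0.0002,0.0,0.02,-0.07,-0.1,1],[-0.004,0.0,0.0,0.0,0.0,0.0,1],[-0.004,-0.0,0.0,0.0,0.0,0.0,1],[-0.004,0.0,0.0,0.0,0.0,0.0,1],[-0.004,0.0,0.0,0.0,0.0,0.0,1],[-0.004,-0.0,0.0,0.0,0.0,0.0,1],[-0.004,0.0,0.0,0.0,0.0,0.0,1],[-0.004,-0.0,0.0,0.0,0.0,0.0,1],[-0.004,0.0,0.0,0.0,0.0,0.0,1],[-0.004,-0.0,0.0,0.0,0.0,-0.0,1]]
```

View pics/push1.png

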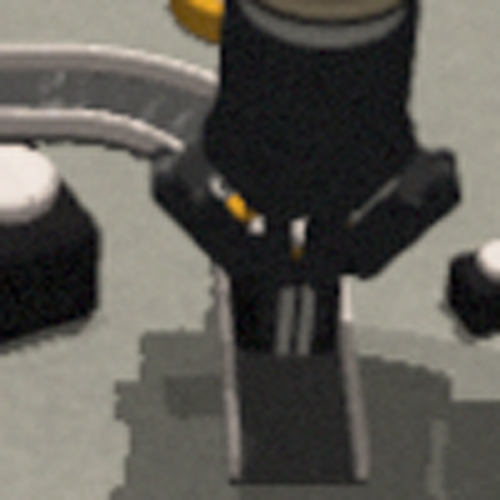

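>>> apply_moves:
  moves:
    - [[-0.004,0,0,0,0,-0.1,1],[-0.004,0,0,0,0,0,1],[-0.004,0,0,0,0,0,1],[-0.004,0,0,0,0,0,1]]

```text
time: 13.15
eef_pos: [0.4539, 0.0735, 0.024]
tcp_rot: [0.664, 0.748, 0.0, -0.0]
contact_force: [0.6, 1.8, -0.2]
opening: 0.002
```

>>> apply_moves:
  moves:
    - [[-0.004,0,0,0,0,0,1],[-0.004,0,0,0,0,0,1],[-0.004,0,0,0,0,0,1],[-0.004,0,0,0,0,0,1]]

```text
time: 13.55
eef_pos: [0.456, 0.056, 0.024]
tcp_rot: [0.664, 0.748, 0.0, -0.0]
contact_force: [-0.1, 2.5, -0.1]
opening: -0.0
```

```bash
python3 - <<'E'
from path import *
s=st(); a=s_of(s["eef_pos"]); print(a); go(a+np.arange(1,13)*.004)
b=[]
for n in("top","side"):
    im=ctrl.read_camera(n)[:,:,::-1]; u,v=w2p(n,[.47,.0,.03])[0].astype(int)
    b.append(cv2.resize(im[v-50:v+50,u-50:u+50],(400,400),interpolation=cv2.INTER_CUBIC))
cv2.imwrite("pics/push2.png",np.hstack(b))
E
```

```text
{'time': 13.55, 'eef_pos': [0.456, 0.056, 0.024], 'tcp_rot': [0.6638, 0.7479, 0.0004, -0.0003], 'opening': -0.0004, 'contact_force': [-0.0572, 2.5165, -0.0951], 'qpos': [-0.0997, 0.1033, 2.2232, 0.0014, 0.8152, -0.2196]}
-0.025068226223758178
12 [[-0.004,-0.0002,0.0,0.01,-0.06,0.01,1],[-0.004,-0.0001,0.0,0.0,0.0,-0.2,1],[-0.004,-0.0003,0.0,0.0,0.0,-0.4,1],[-0.004,-0.0005,0.0,0.0,0.0,-0.6,1],[-0.004,-0.0007,0.0,0.0,0.0,-0.8,1],[-0.004,-0.0009,0.0,0.0,0.0,-1.07,1],[-0.004,-0.0011,0.0,0.0,0.0,-1.27,1],[-0.004,-0.0011,0.0,0.0,0.0,-1.47,1],[-0.004,-0.0012,0.0,0.0,0.0,-1.67,1],[-0.004,-0.0013,0.0,0.0,0.0,-1.88,1],[-0.004,-0.0015,0.0,0.0,0.0,-2.14,1],[-0.004,-0.0016,0.0,0.0,0.0,-2.34,1]]
```

View pics/push2.png

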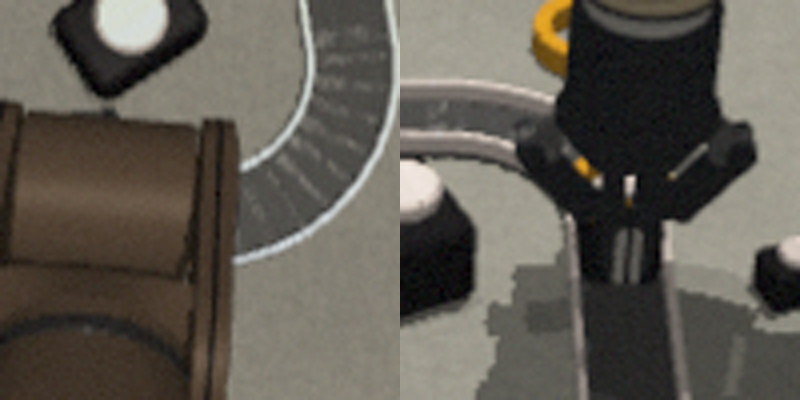

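>>> apply_moves:
  moves:
    - [[-0.004,-0.0002,0,0,0,0,1],[-0.004,-0.0001,0,0,0,-0.2,1],[-0.004,-0.0003,0,0,0,-0.4,1],[-0.004,-0.0005,0,0,0,-0.6,1],[-0.004,-0.0007,0,0,0,-0.8,1]]

```text
time: 14.15
eef_pos: [0.4568, 0.0346, 0.024]
tcp_rot: [0.65, 0.76, 0.0, -0.0]
contact_force: [-0.3, 1.3, 0.5]
opening: -0.003
```

```bash
cat > step.py <<'E'
from path import *
import sys
d=float(sys.argv[1]);n=int(sys.argv[2]); s=st(); a=s_of(s["eef_pos"]); f=np.array(s["contact_force"][:2]); h=tcp(a)[3]
t=-np.array([np.cos(np.radians(h)),np.sin(np.radians(h))]); print("s",a.round(4),"F along",(-(f@t)).round(2),"F lat",(f@[t[1],-t[0]]).round(2),"hdg err",np.round((2*np.degrees(np.arctan2(s["tcp_rot"][1],s["tcp_rot"][0]))-h+180)%360-180,2)); go(a+np.arange(1,n+1)*d)
E
python3 step.py .004 8
```

```text
{'time': 14.15, 'eef_pos': [0.4568, 0.0346, 0.024], 'tcp_rot': [0.6496, 0.7603, 0.0004, -0.0003], 'opening': -0.0031, 'contact_force': [-0.3191, 1.2865, 0.5254], 'qpos': [-0.147, 0.1006, 2.2263, 0.0014, 0.8149, -0.3045]}
s -0.0038 F along 1.32 F lat 0.11 hdg err -0.17
8 [[-0.004,-0.001,-0.0,0.01,-0.06,-1.25,1],[-0.004,-0.0011,0.0,0.0,0.0,-1.34,1],[-0.004,-0.0012,0.0,0.0,0.0,-1.56,1],[-0.004,-0.0013,0.0,0.0,0.0,-1.76,1],[-0.004,-0.0014,0.0,0.0,0.0,-1.96,1],[-0.004,-0.0015,0.0,0.0,0.0,-2.16,1],[-0.004,-0.0016,0.0,0.0,0.0,-2.41,1],[-0.004,-0.0016,0.0,0.0,0.0,-2.41,1]]
```

>>> apply_moves:
  moves:
    - [[-0.004,-0.001,0,0,0,-1.2,1],[-0.004,-0.001,0,0,0,-1.3,1],[-0.004,-0.0011,0,0,0,-1.5,1]]

```text
time: 14.45
eef_pos: [0.4559, 0.0212, 0.024]
tcp_rot: [0.621, 0.784, 0.001, -0.0]
contact_force: [-0.1, 1.2, -0.0]
opening: 0.002
```

>>> apply_moves:
  moves:
    - [[-0.004,-0.0013,0,0,0,-1.7,1],[-0.004,-0.0014,0,0,0,-1.9,1]]

```text
time: 14.65
eef_pos: [0.4554, 0.0121, 0.024]
tcp_rot: [0.595, 0.804, 0.001, -0.0]
contact_force: [0.2, 1.8, -0.6]
opening: -0.003
```

```bash
python3 step.py .004 8
```

```text
{'time': 14.65, 'eef_pos': [0.4554, 0.0121, 0.024], 'tcp_rot': [0.5945, 0.8041, 0.0008, -0.0001], 'opening': -0.0028, 'contact_force': [0.2056, 1.846, -0.5644], 'qpos': [-0.1977, 0.0947, 2.2328, 0.0021, 0.8136, -0.4967]}
s 0.0178 F along 1.7 F lat -0.76 hdg err -0.64
8 [[-0.0039,-0.0018,-0.0,0.07,-0.06,-2.9,1],[-0.004,-0.0016,0.0,0.0,0.0,-2.41,1],[-0.004,-0.0016,0.0,0.0,0.0,-2.41,1],[-0.004,-0.0016,0.0,0.0,0.0,-2.41,1],[-0.004,-0.0016,0.0,0.0,0.0,-2.41,1],[-0.004,-0.0016,0.0,0.0,0.0,-2.41,1],[-0.004,-0.0016,0.0,0.0,0.0,-2.41,1],[-0.004,-0.0016,0.0,0.0,0.0,-2.41,1]]
```

>>> apply_moves:
  moves:
    - [[-0.004,-0.0018,0,0,0,-2.8,1],[-0.004,-0.0016,0,0,0,-2.4,1],[-0.004,-0.0016,0,0,0,-2.4,1]]

```text
time: 14.95
eef_pos: [0.4545, -0.0019, 0.024]
tcp_rot: [0.537, 0.844, 0.001, -0.0]
contact_force: [0.2, 2.2, -0.4]
opening: 0.002
```

>>> apply_moves:
  moves:
    - [[-0.004,-0.0016,0,0,0,-2.4,1],[-0.004,-0.0016,0,0,0,-2.4,1]]

```text
time: 15.15
eef_pos: [0.4548, -0.0111, 0.0238]
tcp_rot: [0.499, 0.867, 0.001, -0.001]
contact_force: [0.5, 1.0, 0.6]
opening: 0.003
```

```bash
python3 step.py .004 8
```

```text
{'time': 15.15, 'eef_pos': [0.4548, -0.0111, 0.0238], 'tcp_rot': [0.499, 0.8666, 0.001, -0.0006], 'opening': 0.0031, 'contact_force': [0.4902, 0.9717, 0.5882], 'qpos': [-0.2493, 0.0943, 2.2337, 0.0031, 0.8142, -0.7774]}
s 0.0391 F along 0.59 F lat -0.91 hdg err -0.22
8 [[-0.0043,-0.0011,-0.0002,0.07,-0.12,-2.63,1],[-0.004,-0.0016,0.0,0.0,0.0,-2.41,1],[-0.004,-0.0016,0.0,0.0,0.0,-2.41,1],[-0.004,-0.0016,0.0,0.0,0.0,-2.41,1],[-0.004,-0.0016,0.0,0.0,0.0,-2.41,1],[-0.004,-0.0016,0.0,0.0,0.0,-2.41,1],[-0.004,-0.0016,0.0,0.0,0.0,-2.41,1],[-0.004,-0.0016,0.0,0.0,0.0,-2.41,1]]
```

>>> apply_moves:
  moves:
    - [[-0.004,-0.0012,0,0,0,-2.5,1],[-0.004,-0.0016,0,0,0,-2.4,1],[-0.004,-0.0016,0,0,0,-2.4,1]]

```text
time: 15.45
eef_pos: [0.4565, -0.0244, 0.0234]
tcp_rot: [0.439, 0.898, 0.001, -0.002]
contact_force: [-0.4, 1.4, -0.5]
opening: -0.002
```

>>> apply_moves:
  moves:
    - [[-0.004,-0.0016,0,0,0,-2.4,1],[-0.004,-0.0016,0,0,0,-2.4,1]]

```text
time: 15.65
eef_pos: [0.4583, -0.0332, 0.023]
tcp_rot: [0.399, 0.917, 0.001, -0.003]
contact_force: [-0.7, 2.0, 0.8]
opening: 0.002
```

```bash
python3 step.py .004 8; python3 - <<'E'
from h import *
b=[]
for n in("top","side"):
    im=ctrl.read_camera(n)[:,:,::-1]; u,v=w2p(n,[.51,-.06,.03])[0].astype(int)
    b.append(cv2.resize(im[v-45:v+45,u-45:u+45],(400,400),interpolation=cv2.INTER_CUBIC))
cv2.imwrite("pics/push3.png",np.hstack(b))
E
```

```text
{'time': 15.65, 'eef_pos': [0.4583, -0.0332, 0.023], 'tcp_rot': [0.3992, 0.9169, 0.0008, -0.0027], 'opening': 0.0019, 'contact_force': [-0.709, 2.0209, 0.7708], 'qpos': [-0.2949, 0.108, 2.2204, 0.0029, 0.8184, -1.0465]}
s 0.0594 F along 1.97 F lat -0.85 hdg err 0.33
8 [[-0.0049,0.0003,-0.001,-0.04,-0.32,-2.09,1],[-0.004,-0.0016,0.0,0.0,0.0,-2.41,1],[-0.004,-0.0016,0.0,0.0,0.0,-2.41,1],[-0.004,-0.0016,0.0,0.0,0.0,-2.41,1],[-0.004,-0.0016,0.0,0.0,0.0,-2.41,1],[-0.004,-0.0016,0.0,0.0,0.0,-2.41,1],[-0.004,-0.0016,0.0,0.0,0.0,-2.41,1],[-0.004,-0.0016,0.0,0.0,0.0,-2.41,1]]
```

View pics/push3.png

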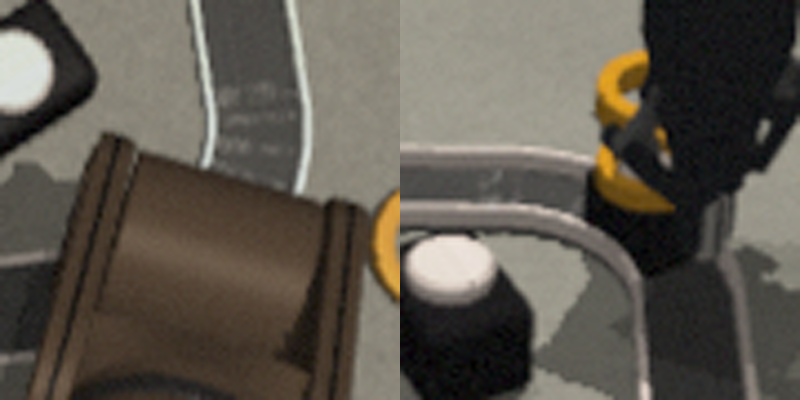

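The carrier is in the bend with the ring on it at crop (635,175), and the fingers are behind it at (715,225). No jam so far.

>>> apply_moves:
  moves:
    - [[-0.0045,0,-0.001,0,-0.3,-2.1,1],[-0.004,-0.0014,0,0,0,-2.4,1],[-0.004,-0.0014,0,0,0,-2.4,1]]

```text
time: 16.05
eef_pos: [0.4638, -0.0443, 0.0233]
tcp_rot: [0.343, 0.939, -0.001, -0.002]
contact_force: [-1.9, 0.9, 0.8]
opening: -0.0
```

>>> apply_moves:
  moves:
    - [[-0.004,-0.0014,0,0,0,-2.4,1],[-0.004,-0.0014,0,0,0,-2.4,1]]

```text
time: 16.25
eef_pos: [0.4672, -0.0516, 0.0229]
tcp_rot: [0.302, 0.953, -0.001, -0.003]
contact_force: [-1.4, 1.3, 0.8]
opening: 0.002
```

```bash
python3 step.py .004 8
```

```text
{'time': 16.25, 'eef_pos': [0.4672, -0.0516, 0.0229], 'tcp_rot': [0.3023, 0.9532, -0.0009, -0.0032], 'opening': 0.0015, 'contact_force': [-1.398, 1.3177, 0.7672], 'qpos': [-0.3253, 0.1312, 2.1947, -0.0025, 0.8221, -1.2801]}
s 0.0778 F along 1.91 F lat -0.23 hdg err 1.09
8 [[-0.0047,-0.0001,-0.0012,-0.2,-0.32,-1.32,1],[-0.004,-0.0016,0.0,0.0,0.0,-2.41,1],[-0.004,-0.0016,0.0,0.0,0.0,-2.41,1],[-0.004,-0.0016,0.0,0.0,0.0,-2.41,1],[-0.004,-0.0016,0.0,0.0,0.0,-2.41,1],[-0.004,-0.0016,0.0,0.0,0.0,-2.41,1],[-0.004,-0.0016,0.0,0.0,0.0,-2.41,1],[-0.004,-0.0016,0.0,0.0,0.0,-2.41,1]]
```

>>> apply_moves:
  moves:
    - [[-0.0045,-0.0002,-0.001,-0.2,-0.3,-1.4,1],[-0.004,-0.0015,0,0,0,-2.2,1],[-0.004,-0.0015,0,0,0,-2.2,1]]

```text
time: 16.55
eef_pos: [0.4741, -0.0612, 0.023]
tcp_rot: [0.252, 0.968, -0.0, -0.002]
contact_force: [-1.2, 0.7, 1.7]
opening: -0.001
```

>>> apply_moves:
  moves:
    - [[-0.004,-0.0015,0,0,0,-2.3,1],[-0.004,-0.0015,0,0,0,-2.3,1]]

```text
time: 16.75
eef_pos: [0.4787, -0.0676, 0.0225]
tcp_rot: [0.212, 0.977, -0.0, -0.004]
contact_force: [-1.4, 0.5, 0.9]
opening: 0.004
```

```bash
python3 step.py .004 8
```

```text
{'time': 16.75, 'eef_pos': [0.4787, -0.0676, 0.0225], 'tcp_rot': [0.2122, 0.9772, -0.0001, -0.0038], 'opening': 0.0039, 'contact_force': [-1.4106, 0.4532, 0.8978], 'qpos': [-0.3499, 0.1598, 2.1624, -0.0017, 0.8269, -1.492]}
s 0.0957 F along 1.47 F lat 0.2 hdg err 1.01
8 [[-0.0047,-0.0001,-0.0015,-0.1,-0.42,-1.4,1],[-0.004,-0.0016,0.0,0.0,0.0,-2.41,1],[-0.004,-0.0016,0.0,0.0,0.0,-2.41,1],[-0.004,-0.0016,0.0,0.0,0.0,-2.41,1],[-0.004,-0.0016,0.0,0.0,0.0,-2.41,1],[-0.004,-0.0016,0.0,0.0,0.0,-2.41,1],[-0.004,-0.0016,0.0,0.0,0.0,-2.41,1],[-0.004,-0.0016,0.0,0.0,0.0,-2.41,1]]
```

>>> apply_moves:
  moves:
    - [[-0.0045,-0.0002,-0.0015,-0.1,-0.4,-1.4,1],[-0.004,-0.0015,0,0,0,-2.2,1],[-0.004,-0.0015,0,0,0,-2.2,1]]

```text
time: 17.05
eef_pos: [0.4879, -0.0756, 0.0233]
tcp_rot: [0.161, 0.987, -0.0, -0.002]
contact_force: [-1.5, 0.8, 0.8]
opening: 0.0
```

>>> apply_moves:
  moves:
    - [[-0.004,-0.0015,-0.0005,0,-0.1,-2.3,1],[-0.004,-0.0015,0,0,0,-2.3,1]]

```text
time: 17.25
eef_pos: [0.4942, -0.081, 0.0236]
tcp_rot: [0.12, 0.993, -0.0, -0.001]
contact_force: [-1.1, 0.7, 0.4]
opening: -0.002
```

```bash
python3 step.py .004 8
```

```text
{'time': 17.25, 'eef_pos': [0.4942, -0.081, 0.0236], 'tcp_rot': [0.1195, 0.9928, -0.0003, -0.0014], 'opening': -0.0023, 'contact_force': [-1.0673, 0.7124, 0.4147], 'qpos': [-0.3647, 0.1898, 2.124, -0.0017, 0.8304, -1.6947]}
s 0.1142 F along 1.21 F lat -0.43 hdg err 0.59
8 [[-0.0044,-0.0008,-0.0004,-0.05,-0.16,-1.82,1],[-0.004,-0.0016,0.0,0.0,0.0,-2.41,1],[-0.004,-0.0016,0.0,0.0,0.0,-2.41,1],[-0.004,-0.0016,0.0,0.0,0.0,-2.35,1],[-0.004,-0.0014,0.0,0.0,0.0,-2.14,1],[-0.004,-0.0012,0.0,0.0,0.0,-1.88,1],[-0.004,-0.0011,0.0,0.0,0.0,-1.68,1],[-0.004,-0.0009,0.0,0.0,0.0,-1.48,1]]
```

>>> apply_moves:
  moves:
    - [[-0.0045,-0.0008,-0.0004,0,-0.1,-1.8,1],[-0.004,-0.0016,0,0,0,-2.4,1],[-0.004,-0.0016,0,0,0,-2.4,1]]

```text
time: 17.55
eef_pos: [0.505, -0.0878, 0.0236]
tcp_rot: [0.06, 0.998, -0.001, -0.002]
contact_force: [-2.3, 0.8, 1.0]
opening: -0.0
```

>>> apply_moves:
  moves:
    - [[-0.004,-0.0015,0,0,0,-2.3,1],[-0.004,-0.0014,0,0,0,-2.1,1]]

```text
time: 17.75
eef_pos: [0.5124, -0.0919, 0.0236]
tcp_rot: [0.02, 1.0, -0.001, -0.002]
contact_force: [-2.4, 0.8, 0.4]
opening: 0.001
```

```bash
python3 step.py .004 8
```

```text
{'time': 17.75, 'eef_pos': [0.5124, -0.0919, 0.0236], 'tcp_rot': [0.0201, 0.9998, -0.0008, -0.0024], 'opening': 0.0009, 'contact_force': [-2.3769, 0.7896, 0.428], 'qpos': [-0.3709, 0.2291, 2.0759, -0.0042, 0.8405, -1.8987]}
s 0.1336 F along 2.41 F lat -0.67 hdg err 0.63
8 [[-0.0043,-0.0006,-0.0005,-0.09,-0.27,-1.29,1],[-0.004,-0.0011,0.0,0.0,0.0,-1.72,1],[-0.004,-0.0009,0.0,0.0,0.0,-1.52,1],[-0.004,-0.0007,0.0,0.0,0.0,-1.32,1],[-0.004,-0.0005,0.0,0.0,0.0,-1.07,1],[-0.004,-0.0005,0.0,0.0,0.0,-0.85,1],[-0.004,-0.0004,0.0,0.0,0.0,-0.65,1],[-0.004,-0.0003,0.0,0.0,0.0,-0.45,1]]
```

>>> apply_moves:
  moves:
    - [[-0.0043,-0.0006,-0.0005,0,-0.3,-1.3,1],[-0.004,-0.0011,0,0,0,-1.7,1],[-0.004,-0.0009,0,0,0,-1.5,1]]

```text
time: 18.05
eef_pos: [0.5248, -0.095, 0.0239]
tcp_rot: [-0.021, 1.0, -0.001, -0.0]
contact_force: [-1.0, -0.1, 0.5]
opening: 0.001
```

>>> apply_moves:
  moves:
    - [[-0.004,-0.0007,0,0,0,-1.3,1],[-0.004,-0.0005,0,0,0,-1.1,1]]

```text
time: 18.25
eef_pos: [0.5334, -0.0959, 0.0239]
tcp_rot: [-0.044, 0.999, -0.001, -0.0]
contact_force: [-1.1, -0.9, 0.4]
opening: 0.002
```

```bash
python3 step.py .003 10; python3 - <<'E'
from h import *
b=[]
for n in("top","side"):
    im=ctrl.read_camera(n)[:,:,::-1]; u,v=w2p(n,[.60,-.08,.03])[0].astype(int)
    b.append(cv2.resize(im[v-50:v+50,u-50:u+50],(400,400),interpolation=cv2.INTER_CUBIC))
cv2.imwrite("pics/push4.png",np.hstack(b))
E
```

```text
{'time': 18.25, 'eef_pos': [0.5334, -0.0959, 0.0239], 'tcp_rot': [-0.044, 0.999, -0.0011, -0.0003], 'opening': 0.0017, 'contact_force': [-1.0556, -0.8858, 0.397], 'qpos': [-0.3641, 0.2673, 2.0269, -0.003, 0.847, -2.0209]}
s 0.1543 F along 1.13 F lat 0.79 hdg err 0.25
10 [[-0.003,0.0001,-0.0001,-0.13,-0.03,-0.36,1],[-0.003,-0.0003,0.0,0.0,0.0,-0.53,1],[-0.003,-0.0002,0.0,0.0,0.0,-0.4,1],[-0.003,-0.0002,0.0,0.0,0.0,-0.27,1],[-0.003,-0.0001,0.0,0.0,0.0,-0.2,1],[-0.003,0.0,0.0,0.0,0.0,0.0,1],[-0.003,0.0,0.0,0.0,0.0,0.0,1],[-0.003,-0.0,0.0,0.0,0.0,0.0,1],[-0.003,-0.0,0.0,0.0,0.0,0.0,1],[-0.003,0.0,0.0,0.0,0.0,0.0,1]]
```

View pics/push4.png

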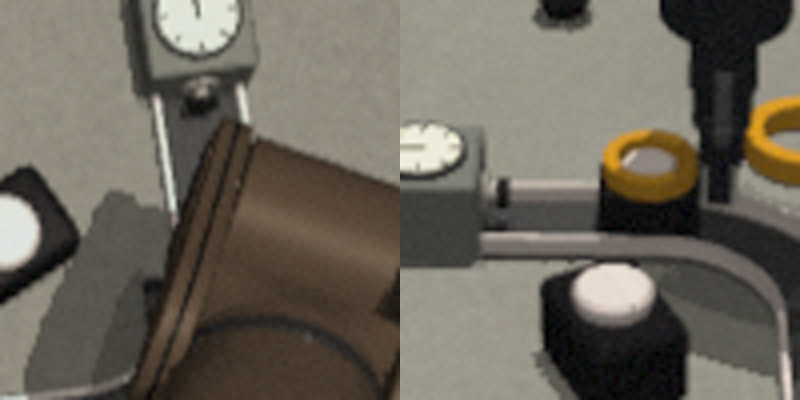

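Carrier is in the far leg, ring on it, about 45–50 mm before the plunger tip at crop (505,190).

>>> apply_moves:
  moves:
    - [[-0.003,0,0,-0.1,0,-0.4,1],[-0.003,-0.0003,0,0,0,-0.5,1],[-0.003,-0.0002,0,0,0,-0.4,1],[-0.003,-0.0002,0,0,0,-0.3,1],[-0.003,0,0,0,0,-0.2,1]]

```text
time: 18.85
eef_pos: [0.5495, -0.0949, 0.0239]
tcp_rot: [-0.06, 0.998, -0.0, -0.0]
contact_force: [-0.9, -0.4, 0.4]
opening: 0.004
```

>>> apply_moves:
  moves:
    - [[-0.003,0,0,0,0,0,1],[-0.003,0,0,0,0,0,1],[-0.003,0,0,0,0,0,1]]

```text
time: 19.15
eef_pos: [0.5592, -0.0937, 0.0239]
tcp_rot: [-0.061, 0.998, -0.0, -0.0]
contact_force: [-1.0, -0.3, 0.8]
opening: -0.001
```

```bash
python3 step.py .002 6
```

```text
{'time': 19.15, 'eef_pos': [0.5592, -0.0937, 0.0239], 'tcp_rot': [-0.0606, 0.9982, -0.0002, -0.0004], 'opening': -0.0013, 'contact_force': [-1.0141, -0.2568, 0.7687], 'qpos': [-0.3446, 0.3144, 1.9653, -0.0009, 0.8624, -2.0361]}
s 0.1801 F along 1.04 F lat 0.13 hdg err 0.15
6 [[-0.002,-0.0002,-0.0001,-0.02,-0.04,0.15,1],[-0.002,-0.0,0.0,0.0,0.0,0.0,1],[-0.002,0.0,0.0,0.0,0.0,0.0,1],[-0.002,-0.0,0.0,0.0,0.0,0.0,1],[-0.002,0.0,0.0,0.0,0.0,0.0,1],[-0.002,-0.0,0.0,0.0,0.0,0.0,1]]
```

>>> apply_moves:
  moves:
    - [[-0.002,0,0,0,0,0.1,1],[-0.002,0,0,0,0,0,1],[-0.002,0,0,0,0,0,1],[-0.001,0,0,0,0,0,1]]

```text
time: 19.55
eef_pos: [0.5671, -0.0927, 0.0239]
tcp_rot: [-0.06, 0.998, -0.0, -0.0]
contact_force: [-1.5, -0.6, 1.0]
opening: -0.002
```

>>> apply_moves:
  moves:
    - [[-0.001,0,0,0,0,0,1],[-0.001,0,0,0,0,0,1],[-0.001,0,0,0,0,0,1]]

```text
time: 19.85
eef_pos: [0.5702, -0.0923, 0.0239]
tcp_rot: [-0.06, 0.998, -0.0, -0.0]
contact_force: [-1.8, -0.0, 0.3]
opening: -0.004
```

>>> apply_moves:
  moves:
    - [[-0.001,0,0,0,0,0,1],[-0.001,0,0,0,0,0,1],[-0.001,0,0,0,0,0,1]]

```text
time: 20.15
eef_pos: [0.5733, -0.092, 0.0239]
tcp_rot: [-0.06, 0.998, -0.0, -0.001]
contact_force: [-0.8, -0.2, 0.2]
opening: 0.0
```

>>> apply_moves:
  moves:
    - [[-0.001,0,0,0,0,0,1],[-0.001,0,0,0,0,0,1]]

```text
time: 20.35
eef_pos: [0.5755, -0.0917, 0.0239]
tcp_rot: [-0.06, 0.998, -0.0, -0.001]
contact_force: [-1.3, -0.2, -0.3]
opening: -0.003
```

>>> apply_moves:
  moves:
    - [[-0.001,0,0,0,0,0,1],[-0.001,0,0,0,0,0,1]]

```text
time: 20.55
eef_pos: [0.5776, -0.0914, 0.0239]
tcp_rot: [-0.06, 0.998, -0.0, -0.001]
contact_force: [-1.1, -0.5, 0.8]
opening: -0.002
```

>>> apply_moves:
  moves:
    - [[-0.001,0,0,0,0,0,1],[-0.0005,0,0,0,0,0,1]]

```text
time: 20.75
eef_pos: [0.5794, -0.0912, 0.0239]
tcp_rot: [-0.06, 0.998, -0.0, -0.0]
contact_force: [-0.9, -1.1, 0.3]
opening: 0.004
```

```bash
python3 step.py .001 2; python3 - <<'E'
from h import *
b=[]
for n in("top","side"):
    im=ctrl.read_camera(n)[:,:,::-1]; u,v=w2p(n,[.635,-.08,.03])[0].astype(int)
    b.append(cv2.resize(im[v-30:v+30,u-30:u+30],(400,400),interpolation=cv2.INTER_CUBIC))
cv2.imwrite("pics/push5.png",np.hstack(b))
E
```

```text
{'time': 20.75, 'eef_pos': [0.5794, -0.0912, 0.0239], 'tcp_rot': [-0.0597, 0.9982, -0.0002, -0.0005], 'opening': 0.0037, 'contact_force': [-0.8989, -1.1239, 0.3144], 'qpos': [-0.3288, 0.3504, 1.917, -0.0009, 0.8749, -2.0185]}
s 0.2004 F along 1.03 F lat 1.01 hdg err 0.04
2 [[-0.001,-0.0002,-0.0001,-0.02,-0.06,0.04,1],[-0.001,0.0,0.0,0.0,0.0,0.0,1]]
```

View pics/push5.png

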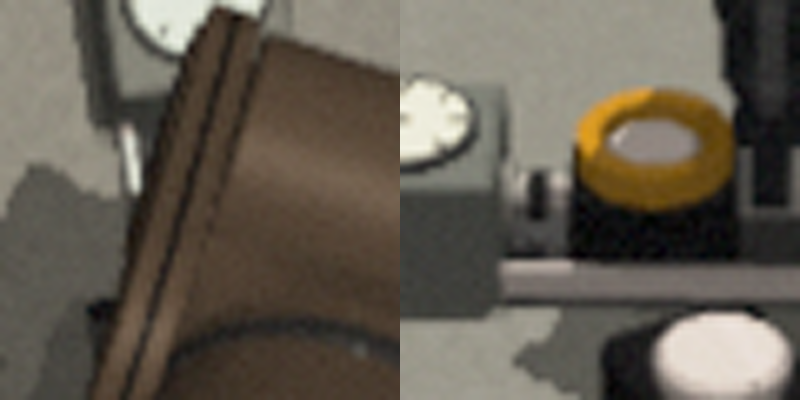

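About 6–7 mm remain between the tip at crop (548,195) and the carrier front at (572,200).

>>> apply_moves:
  moves:
    - [[-0.001,0,0,0,0,0,1],[-0.001,0,0,0,0,0,1]]

```text
time: 21.05
eef_pos: [0.5813, -0.091, 0.0239]
tcp_rot: [-0.06, 0.998, -0.0, -0.001]
contact_force: [-1.7, -0.2, 1.6]
opening: -0.001
```

>>> apply_moves:
  moves:
    - [[-0.001,0,0,0,0,0,1],[-0.0005,0,0,0,0,0,1]]

```text
time: 21.25
eef_pos: [0.583, -0.0908, 0.0239]
tcp_rot: [-0.06, 0.998, -0.0, -0.001]
contact_force: [-1.5, -0.3, 0.3]
opening: 0.002
```

>>> apply_moves:
  moves:
    - [[-0.001,0,0,0,0,0,1],[0,0,0,0,0,0,1]]

```text
time: 21.45
eef_pos: [0.5842, -0.0907, 0.0239]
tcp_rot: [-0.06, 0.998, -0.0, -0.0]
contact_force: [-0.5, 0.9, 0.9]
opening: -0.001
```

>>> apply_moves:
  moves:
    - [[-0.001,0,0,0,0,0,1],[0,0,0,0,0,0,1]]

```text
time: 21.65
eef_pos: [0.5853, -0.0905, 0.0238]
tcp_rot: [-0.06, 0.998, -0.0, -0.0]
contact_force: [-0.2, 1.3, -0.1]
opening: 0.003
```

>>> apply_moves:
  moves:
    - [[-0.001,0,0,0,0,0,1],[-0.0005,0,0,0,0,0,1]]

```text
time: 21.85
eef_pos: [0.5868, -0.0903, 0.0238]
tcp_rot: [-0.06, 0.998, -0.0, -0.0]
contact_force: [-1.9, 0.4, 0.9]
opening: -0.002
```

>>> apply_moves:
  moves:
    - [[-0.001,0,0,0,0,0,1]]

```text
time: 21.95
eef_pos: [0.5878, -0.0902, 0.0238]
tcp_rot: [-0.06, 0.998, -0.0, -0.001]
contact_force: [-0.6, 0.4, 1.0]
opening: 0.003
```

>>> apply_moves:
  moves:
    - [[-0.001,0,0,0,0,0,1]]

```text
time: 22.05
eef_pos: [0.5884, -0.09, 0.0238]
tcp_rot: [-0.06, 0.998, -0.0, -0.001]
contact_force: [-2.3, 0.4, 1.7]
opening: -0.001
```

>>> apply_moves:
  moves:
    - [[-0.0005,0,0,0,0,0,1]]

```text
time: 22.15
eef_pos: [0.5884, -0.09, 0.0236]
tcp_rot: [-0.06, 0.998, 0.0, -0.002]
contact_force: [-3.9, -1.9, 2.6]
opening: -0.001
```

>>> apply_moves:
  moves:
    - [[-0.001,0,0,0,0,0,1]]

```text
time: 22.25
eef_pos: [0.5886, -0.0899, 0.0235]
tcp_rot: [-0.06, 0.998, 0.0, -0.003]
contact_force: [-4.7, -0.6, 2.9]
opening: -0.001
```

>>> apply_moves:
  moves:
    - [[-0.001,0,0,0,0,0,1]]

```text
time: 22.35
eef_pos: [0.5887, -0.0899, 0.0233]
tcp_rot: [-0.06, 0.998, 0.0, -0.005]
contact_force: [-6.7, -1.6, 3.2]
opening: -0.0
```

```bash
python3 step.py .001 2; python3 - <<'E'
from rf import *
im=ctrl.read_camera("side")[:,:,::-1].copy(); cv2.imwrite("pics/side_c.png",im)
s=ctrl.get_state(); print("wt",np.round(s["wrist_torque"],2)); p=s["eef_pos"][:2]; e=np.array([.993,.118])
c=p+.041*e; print("expected centre",c,"ring fit",fit("side",im,*c,.044))
old=cv2.imread("pics/push5.png")
u,v=w2p("side",[.635,-.08,.03])[0].astype(int); print(u,v)
g=cv2.cvtColor(im,cv2.COLOR_BGR2GRAY)
for r in range(v-4,v+6): print(r,g[r,u-16:u+4])
E
```

```text
{'time': 22.35, 'eef_pos': [0.5887, -0.0899, 0.0233], 'tcp_rot': [-0.0601, 0.9982, 0.0003, -0.0046], 'opening': -0.0005, 'contact_force': [-6.7271, -1.5723, 3.2157], 'qpos': [-0.3205, 0.3717, 1.8893, -0.0037, 0.8893, -2.0093]}
s 0.2099 F along 6.87 F lat 0.76 hdg err 0.09
2 [[-0.001,-0.0005,-0.0007,0.07,-0.53,0.09,1],[-0.001,0.0,0.0,0.0,0.0,0.0,1]]
wt [-0.12  0.81  0.01]
expected centre [ 0.6294316  -0.08498872] ring fit (array([ 0.6281, -0.0855]), np.float64(30.6))
255 183
179 [ 86 119 149 140 168  66  43  38  35  61  71  73  77  80  83  86  89  88
  92  94]
180 [ 79 110 145 160 165  54  30  23  25  42  68  70  73  74  78  78  81  83
  80  84]
181 [ 69 100 133 153 145  39  21  15  25  24  43  62  74  74  80  78  77  79
  80  74]
182 [ 64  89 117 127 122  28  20  17  25  16  25  38  56  70  79  78  77  78
  77  80]
183 [61 78 97 95 88 16 21 18 17 12  7 20 25 42 51 54 59 65 68 77]
184 [58 71 80 68 63 14 15 17  4 19 10 10 20 14 13 23 33 35 40 45]
185 [61 75 75 65 64 24 17 13 10 12  6 14  3 13 11 13 14 14 15 20]
186 [59 65 71 68 74 64 59 31 15  9 14 11 20 11 18 17 12 18 15 17]
187 [59 60 65 65 70 76 67 28 18 16 10 11 14  9 18 16 14 19 13 16]
188 [57 55 52 66 63 65 69 30 10 11  6 13 18 14 12 15 13 14 12 16]
```

>>> apply_moves:
  moves:
    - [[-0.001,0,-0.0007,0,-0.5,0,1]]

```text
time: 22.5
eef_pos: [0.5888, -0.0896, 0.0233]
tcp_rot: [-0.06, 0.998, 0.001, -0.001]
contact_force: [-3.1, -0.9, -1.1]
opening: 0.001
```

>>> apply_moves:
  moves:
    - [[-0.001,0,-0.0005,0,-0.5,0,1]]

```text
time: 22.6
eef_pos: [0.5889, -0.0896, 0.0232]
tcp_rot: [-0.06, 0.998, 0.001, 0.002]
contact_force: [-5.3, -1.6, 1.2]
opening: -0.004
```

>>> apply_moves:
  moves:
    - [[-0.0015,0,-0.0005,0,0,0,1]]

```text
time: 22.7
eef_pos: [0.5891, -0.0894, 0.0232]
tcp_rot: [-0.06, 0.998, 0.001, 0.001]
contact_force: [-6.5, -1.4, 2.1]
opening: -0.002
```

>>> apply_moves:
  moves:
    - [[-0.0015,0,-0.0005,0,0,0,1]]

```text
time: 22.8
eef_pos: [0.5892, -0.0894, 0.0232]
tcp_rot: [-0.061, 0.998, 0.002, -0.001]
contact_force: [-6.6, -1.9, 3.3]
opening: -0.005
```

>>> apply_moves:
  moves:
    - [[-0.002,-0.0003,-0.0005,0,-0.2,0,1]]

```text
time: 22.9
eef_pos: [0.5894, -0.0895, 0.0232]
tcp_rot: [-0.061, 0.998, 0.002, -0.002]
contact_force: [-8.0, -0.4, 4.5]
opening: -0.001
```

>>> apply_moves:
  moves:
    - [[-0.002,-0.0003,-0.0005,0,-0.2,0,1]]

```text
time: 23.0
eef_pos: [0.5895, -0.0895, 0.0233]
tcp_rot: [-0.061, 0.998, 0.003, -0.003]
contact_force: [-8.3, -1.6, 3.4]
opening: 0.001
```

>>> apply_moves:
  moves:
    - [[-0.0028,-0.0003,-0.001,0,-0.3,0,1]]

```text
time: 23.1
eef_pos: [0.5898, -0.0893, 0.0233]
tcp_rot: [-0.061, 0.998, 0.003, -0.003]
contact_force: [-9.6, -1.5, 2.3]
opening: 0.002
```

>>> apply_moves:
  moves:
    - [[-0.0028,-0.0003,-0.001,0,-0.3,0,1]]

```text
time: 23.2
eef_pos: [0.5898, -0.0893, 0.0233]
tcp_rot: [-0.062, 0.998, 0.004, -0.004]
contact_force: [-10.1, -2.3, 3.6]
opening: -0.005
```

>>> apply_moves:
  moves:
    - [[-0.0033,-0.0004,-0.001,0,-0.3,0,1]]

```text
time: 23.3
eef_pos: [0.59, -0.0893, 0.0233]
tcp_rot: [-0.062, 0.998, 0.005, -0.006]
contact_force: [-11.8, -2.1, 5.4]
opening: 0.002
```

>>> apply_moves:
  moves:
    - [[-0.0033,-0.0004,-0.001,0,-0.3,0,1]]

```text
time: 23.4
eef_pos: [0.59, -0.0893, 0.0233]
tcp_rot: [-0.063, 0.998, 0.006, -0.008]
contact_force: [-11.1, -2.8, 5.5]
opening: 0.003
```

>>> apply_moves:
  moves:
    - [[-0.0038,-0.0005,-0.0015,0,-0.5,0,1]]

```text
time: 23.5
eef_pos: [0.5902, -0.0892, 0.0234]
tcp_rot: [-0.063, 0.998, 0.007, -0.008]
contact_force: [-11.8, -2.5, 2.3]
opening: -0.001
```

>>> apply_moves:
  moves:
    - [[-0.0038,-0.0005,-0.0015,0,-0.5,0,1]]

```text
time: 23.6
eef_pos: [0.5901, -0.0891, 0.0233]
tcp_rot: [-0.064, 0.998, 0.008, -0.009]
contact_force: [-12.4, -2.5, 3.2]
opening: 0.003
```

>>> apply_moves:
  moves:
    - [[-0.0036,-0.0005,-0.0015,0,-0.5,0,1],[-0.0034,-0.0005,-0.001,0,-0.4,0,1],[-0.0025,-0.0003,-0.001,0,-0.3,0,1],[-0.0018,-0.0003,-0.0005,0,-0.2,0,1],[-0.001,0,-0.0005,0,-0.2,0,1],[-0.0005,0,0,0,-0.1,0,1],[0,0,0,0,0,0,1],[0,0,0,0,0,0,1]]

```text
time: 24.4
eef_pos: [0.5888, -0.0893, 0.0231]
tcp_rot: [-0.065, 0.998, 0.012, -0.012]
contact_force: [-3.3, -0.7, 1.8]
opening: -0.004
```

```bash
python3 step.py .001 1
```

```text
{'time': 24.4, 'eef_pos': [0.5888, -0.0893, 0.0231], 'tcp_rot': [-0.0647, 0.9978, 0.0118, -0.012], 'opening': -0.0042, 'contact_force': [-3.2657, -0.7, 1.8348], 'qpos': [-0.3262, 0.3811, 1.8773, 0.0161, 0.9145, -2.0364]}
s 0.21 F along 3.33 F lat 0.31 hdg err 0.62
1 [[-0.001,-0.001,-0.0009,1.43,-1.29,0.62,1]]
```

>>> apply_moves:
  moves:
    - [[0.0003,0,0,0,0,0,1],[0.0003,0,0,0,0,0,1],[0.0004,0,0,0,0,0,1],[0.0005,0,0,0,0,0,1],[0.0005,0,0,0,0,0,1],[0.001,0,0,0,0,0,1],[0.002,0,0,0,0,0,1],[0.004,0,0,0,0,0,1],[0.01,0,0,0,0,0,1],[0.015,0,0,0,0,0,1]]

```text
time: 25.4
eef_pos: [0.5593, -0.094, 0.0254]
tcp_rot: [-0.065, 0.998, 0.01, -0.005]
contact_force: [0.6, -0.5, 0.1]
opening: 0.002
```

```bash
python3 - <<'E'
from h import *
s=st(); p=s["eef_pos"]; plan([(p[0],p[1],.15,186.8,6)],1)
E
```

```text
{'time': 25.4, 'eef_pos': [0.5593, -0.094, 0.0254], 'tcp_rot': [-0.0646, 0.9978, 0.0105, -0.0048], 'opening': 0.0018, 'contact_force': [0.5919, -0.495, 0.1359], 'qpos': [-0.3522, 0.3186, 1.9564, 0.0197, 0.8839, -2.065]}
6 [[0.0002,0.0004,-0.0208,0.21,-0.08,0.1,1],[0.0001,0.0004,-0.0208,0.21,-0.08,0.1,1],[0.0001,0.0003,-0.0208,0.21,-0.08,0.1,1],[0.0001,0.0002,-0.0208,0.21,-0.08,0.1,1],[0.0001,0.0001,-0.0208,0.21,-0.08,0.1,1],[0.0,0.0001,-0.0208,0.21,-0.08,0.1,1]]
```

>>> apply_moves:
  moves:
    - [[0.005,0,-0.02,0.2,0,0,1],[0.005,0,-0.02,0.2,0,0,1],[0.005,0,-0.02,0.2,0,0,1],[0,0,-0.02,0.2,0,0,1],[0,0,-0.02,0.2,0,0,1],[0,0,-0.02,0,0,0,1],[0,-0.02,-0.01,0,0,0,1],[0,-0.03,0,0,0,0,1],[0,-0.03,0,0,0,0,1],[0,-0.03,0,0,0,0,1],[0,0,0,0,0,0,1],[0,0,0,0,0,0,1]]

```text
time: 26.6
eef_pos: [0.5508, -0.2094, 0.1603]
tcp_rot: [-0.064, 0.998, 0.001, -0.003]
contact_force: [-0.6, 0.0, -0.4]
opening: -0.002
```

```bash
python3 - <<'E'
from rf import *
st(); b=[]
for n in("top","side"):
    im=ctrl.read_camera(n)[:,:,::-1].copy(); print(n,fit(n,im,.627,-.086,.044)); u,v=w2p(n,[.63,-.08,.03])[0].astype(int)
    b.append(cv2.resize(im[v-40:v+40,u-40:u+40],(400,400),interpolation=cv2.INTER_CUBIC))
cv2.imwrite("pics/final.png",np.hstack(b))
E
```

```text
{'time': 26.6, 'eef_pos': [0.5508, -0.2094, 0.1603], 'tcp_rot': [-0.0644, 0.9979, 0.0013, -0.0033], 'opening': -0.0016, 'contact_force': [-0.6253, 0.0484, -0.407], 'qpos': [-0.5346, 0.1715, 1.8485, -0.0018, 1.1285, -2.2335]}
top (array([ 0.6281, -0.083 ]), np.float64(22.5))
side (array([ 0.6273, -0.086 ]), np.float64(33.9))
```

View pics/final.png

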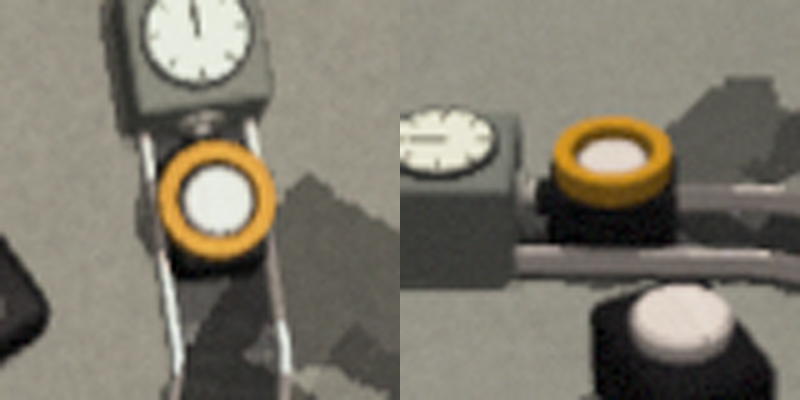

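The ring sits flat around the hub, and the carrier stands at the plunger tip, square in the far leg, with the arm clear.

```bash
python3 -c "
from plant import ctrl; print(ctrl.sign_off())"
```

```text
the job is handed in; nothing more can be done
None
```

The ring is on the carrier's hub, the carrier has been pushed round the bend to the gauge, and I have handed the job in at about 27 s of the 72 s allowed.

- **Ring:** I picked up the smaller brass ring and laid it over the hub of the middle-sized carrier in the channel. It went on with no contact force.
- **Push:** The shut fingers pushed on the carrier's end only. The readings stayed at 1 to 2.5 N through the bend and the carrier did not jam.
- **Plunger:** I pressed to about 12.6 N at the wrist. Allowing for about 2 N of floor friction, that is roughly 10 N on the plunger. The tool's travel suggests a little less, about 2.1 mm or 8.5–9 N. No reading at the wrist passed 13 N. I could not read the plunger directly, so about 10 N is an estimate.
- **Backing off:** I eased off slowly so that the spring would not kick the carrier back.
- **Last check:** The final pictures show the ring flat around the hub and the carrier standing at the plunger tip with the arm clear. The two cameras placed the ring at (0.628, -0.083) and (0.627, -0.086) m, 3 mm apart in y, which is about their calibration error. I did not go near the filter, viewer or eyecup, but I took no final picture of them.

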